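# Charge the recycled-plastic press mould

### The arm

A 6-joint arm with a two-finger parallel gripper is mounted at the origin on the work surface. World frame = base frame: x ahead of the robot, y to its left, z up, the work surface at z = 0. Lengths are in m, angles in degrees, forces in N, time in s.
With the tool pointing down it reaches from about 0.4 to 0.825 m from the base axis. Payload 7 kg.
Tool frame: the origin (TCP) lies on the centre line of the jaws, within the pads' length; the fingertips stand 22 mm ahead of it and the grasp point (between the pads) lies 3 mm ahead of it; z points along the fingers, y is the line along which they close (so a half turn about z gives the same grasp; the last joint's range is limited). The gripper opens to 88 mm and grips with 3 to 60 N. Pads are 19 mm wide; open, the fingers measure 130 mm over their backs; the gripper's body (78 mm by 193 mm) begins 47 mm behind the grasp point.
Start: joints at [86.981, 20.546, 0.682, 0, -70.136, -16.507], TCP at [0.226, 0.636, 0.249] pointing down, gripper open.
Joint ranges: [-176.03, 176.03], [-82.01, 121.73], [-58.28, 71.71], [-173.87, 95.51], [-174.79, -0.11], [-173.66, 173.66]. Speed limits (degrees/s): [136.94, 136.94, 172.46, 180, 180, 180].

### API

Orientations are given as [roll, pitch, yaw] about the fixed x, y, z axes, in that order (R = Rz(yaw) Ry(pitch) Rx(roll)).
In Python, from plant import get_state, cams, r gives the robot as it stands.
- The arm moves only by the tool apply_moves, never from a script. Its argument "targets" is a list of rows, each an object with "dp": the shift along the world's x, y, z in m, a list of three; "yaw": the turn about the world's z in degrees. In form: [{"dp": [x, y, z], "yaw": yaw}, ...]. A call has 1 to 20 rows; each row is the pose to reach, as a shift and turn from the pose commanded when the call began; what a row does not reach only later rows make up. A row lasts 1/12 s, in which the tool goes at most 41.7 mm and 7.16 degrees, less where a joint would pass 70% of its speed; a pose out of reach is approached as far as the arm can. A call with a gripper value outside its range is refused whole. "grip" is the gripper command: -1 is fully open, 1 is shut, values between are in proportion, set as the call begins (left out, the last holds). The fingers move at their own pace and stop on an object; "squeeze" is the grip in N (left out, the last holds). Time passes only in rows, so rows that repeat a pose let the fingers close. It gives the time, the measured TCP pose, the force, the opening and the grip force at its end, in the units of the state.
- get_state(): the state, without advancing time (a new reading comes with each control period).
- cams.capture(name): name is "scene" or "side" or "wrist"; returns a dict with "image" (384x512x3 uint8, red, green, blue), "range_z" (384x512 float32, m along the optical axis (not along the pixel's ray), 0 where there is no reading), "fx", "fy", "cx", "cy" (pixels), "R" (3x3) and "t" (3): a world point X has camera coordinates R X + t; the wrist camera has in their place "T_tool_cam" (4x4, takes a point from camera to tool coordinates, whose origin is the TCP and whose axes are the flange's). Camera axes: x right, y down, z forward; pixel columns grow to the right and rows downward; lengths in m; the calibration is good to about 2 mm. A picture is of the moment at which its call begins: read the wrist's pose just before it.
- r.close_job(): hands the job in; it is judged then, once.
The state is a dict: "time_s": time; "joints": joint angles; "qd": joint speeds; "joint_torque": joint torques, N m; "tcp_pos": TCP position; "eef_rot": TCP orientation; "contact_force": force on the tool from outside, world axes, zero at the start; "moment": the same for the moment, N m; "gripper_width": finger opening in m; "gripper_force": force on a finger pad.
Only numpy, scipy, OpenCV 4.12 (cv2) and the standard library are available. Lean on these libraries where they do the work, as an engineer would, in place of code of your own. Each camera call takes 0.05 s, during which the arm holds its last target. There are 200 camera calls.

### The job

Set up the mould: first nest the core pieces in the aluminium pocket so that each lies flat and fully down (long red elbow, then white elbow on its foot, then the black key or keys on the white foot), and let go of them. Then empty the tall yellow tube into the green charge well: lean it on the steel ledge bar with its foot on the table and let go so that it rests there by itself, take it again in its lower half and tip it over the bar, mouth down, until every billet lies in the well. Last, stand the empty tube upright on its blue mat, and leave the other things on the table where they are.

Things in the scene. Friction and masses are not known exactly. Their poses are not given: they have to be found in the camera images.
- station: Fixed. Green charging station. Origin on the table below the ledge bar's middle; its x axis points level from the bare table on the robot's side, across the bar, to the charge well; y along the bar; z up. Two green posts, 24 x 18 mm, at y = +-74 mm rise to 116 mm and carry the bar; nothing is below the bar.
- ledge_top (a point): Middle of the top of the ledge bar: round steel, 24 mm diameter, along station y, 130 mm free length between the posts, its top 105 mm above the table.
- well_floor (a point): Centre of the floor of the charge well, an open-topped green box with a dark floor: inside 194 mm (station x) by 154 mm (y), i.e. station x = 30 to 224 mm. Floor 6 mm above the table. Near and side walls 50 mm high, far wall 80 mm, walls 8 mm thick.
- pocket: Fixed. Aluminium core pocket: open-topped box, origin at the centre of its underside, long axis x. Inside 132 mm (x) by 63 mm (y); inner floor at z = 5 mm; walls 8 mm thick, 45 mm high, with small lips flared outward at the rim (up to z = 51 mm) as lead-in.
- mat: Fixed. Blue square mat 110 x 110 x 3 mm where the tube stands; origin at the centre of its underside.
- tube: Loose. Yellow smooth square tube, open at the top, closed at the foot: 54 x 54 mm outside, 48 mm inside, 260 mm tall, wall 3 mm, base 4 mm thick, 0.25 kg empty. Origin at the centre of the underside of the foot; z points along it to the mouth. It starts upright on the mat with the billets inside.
- billet1: Loose. Red smooth speckled plastic billet, a square bar 20 x 20 x 45 mm, 18 g; origin at the centre of one 20 x 20 mm end, z along its length. Starts inside the tube; may be absent (then None). Slides inside the tube once that slopes more than about 25 degrees.
- billet2: Loose. Blue smooth speckled plastic billet, a square bar 20 x 20 x 45 mm, 18 g; origin at the centre of one 20 x 20 mm end, z along its length. Starts inside the tube; may be absent (then None). Slides inside the tube once that slopes more than about 25 degrees.
- billet3: Loose. Green smooth speckled plastic billet, a square bar 20 x 20 x 45 mm, 18 g; origin at the centre of one 20 x 20 mm end, z along its length. Starts inside the tube; may be absent (then None). Slides inside the tube once that slopes more than about 25 degrees.
- billet4: Loose. White smooth speckled plastic billet, a square bar 20 x 20 x 45 mm, 18 g; origin at the centre of one 20 x 20 mm end, z along its length. Starts inside the tube; may be absent (then None). Slides inside the tube once that slopes more than about 25 degrees.
- core_long: Loose. Red elbow, 0.2 kg: foot plate 126 (x) x 57 (y) x 14 mm (z); at its -x end an upstand 30 mm long (x), 57 wide, top at z = 48 mm; on that a steel grip rib 20 (x) x 12 (y) x 34 mm (z), centred at x = -48, y = 0, top at z = 82 mm. Origin: centre of the plate's underside. Goes first: flat on the pocket's floor.
- core_mid: Loose. White elbow, 0.15 kg: foot plate 91 (x) x 57 (y) x 14 mm (z); at its -x end an upstand 28 mm long, 57 wide, top at z = 34 mm; on that a steel grip rib 20 (x) x 12 (y) x 34 mm (z), centred at x = -31.5, y = 0, top at z = 68 mm. Origin: centre of the plate's underside. Goes second: flat on the red foot plate, its upstand next to the red one.
- key1: Loose. Black key block 28 (x) x 57 (y) x 20 mm (z), 0.08 kg, with a steel grip rib 20 (x) x 12 (y) x 34 mm (z) centred on top, its top at z = 54 mm. Origin at the centre of its underside. Goes last: flat on the white foot plate, which has room for two keys side by side; the two keys are alike. May be absent (then None).
- key2: Loose. Black key block 28 (x) x 57 (y) x 20 mm (z), 0.08 kg, with a steel grip rib 20 (x) x 12 (y) x 34 mm (z) centred on top, its top at z = 54 mm. Origin at the centre of its underside. Goes last: flat on the white foot plate, which has room for two keys side by side; the two keys are alike. May be absent (then None).
- paint_can: Loose bystander, to be left alone: blue paint can, 72 mm diameter, 120 mm tall; origin under its centre.
- glue_jar: Loose bystander, to be left alone: small white jar, 60 mm diameter, 80 mm tall; origin under its centre.
- mug: Loose bystander, to be left alone: blue mug, 76 mm diameter, 90 mm tall; origin under its centre.
- driver: Loose bystander, to be left alone: orange screwdriver lying on the table, about 200 mm long; origin on its underside.
- spray: Loose bystander, to be left alone: green spray bottle, 60 mm diameter, 200 mm tall; origin under its centre.
Not all that is in view belongs to the job. Leave any pink look-alike of the key2 alone. There is more than one size of the tube; the one meant has the size given above.

How it is judged (in metres and radians):
On the way, in this order (a step that is already met when the one before it is completed fails the run):
1. all core pieces present are nested flat in the pocket and released (z of core_long in the frame of pocket between 0.001 and 0.009 m and x of core_long in the frame of pocket between -0.07 and 0.07 m and y of core_long in the frame of pocket between -0.03 and 0.03 m and angle between each of core_long, core_mid, key1, key2's own z axis and vertical below 0.12 rad and z of core_mid in the frame of pocket between 0.015 and 0.023 m and x of core_mid in the frame of pocket between -0.07 and 0.07 m and y of core_mid in the frame of pocket between -0.03 and 0.03 m and z of key1 in the frame of pocket between 0.029 and 0.037 m and x of key1 in the frame of pocket between -0.07 and 0.07 m and y of key1 in the frame of pocket between -0.03 and 0.03 m and z of key2 in the frame of pocket between 0.029 and 0.037 m and x of key2 in the frame of pocket between -0.07 and 0.07 m and y of key2 in the frame of pocket between -0.03 and 0.03 m and contact force between the fingers and core_long below 0.2 N and contact force between the fingers and core_mid below 0.2 N and contact force between the fingers and key1 below 0.2 N and contact force between the fingers and key2 below 0.2 N), for 0.3 s.
2. the tube rests by itself, slanting, on the ledge bar, its foot on the table, nobody holding it (contact force between tube and station above 0.1 N and contact force between the fingers and tube below 0.1 N and angle between tube's own z axis and vertical between 0.5 and 1.3 rad and height (world z) of tube below 0.05 m and linear speed of tube below 0.03 m/s), for 0.3 s.
3. the tube, held in its lower half, is tipped over the bar with its mouth below its foot (angle between tube's own z axis and vertical above 1.7 rad and contact force between the fingers and tube above 0.5 N and z of the grasp point in the frame of tube between -0.02 and 0.13 m and x of tube in the frame of station between -0.3 and 0 m), for 0.2 s.
4. every billet present lies in the charge well (x of billet1 in the frame of station between 0.025 and 0.23 m and y of billet1 in the frame of station between -0.083 and 0.083 m and z of billet1 in the frame of station between 0 and 0.065 m and linear speed of each of billet1, billet2, billet3, billet4 below 0.05 m/s and x of billet2 in the frame of station between 0.025 and 0.23 m and y of billet2 in the frame of station between -0.083 and 0.083 m and z of billet2 in the frame of station between 0 and 0.065 m and x of billet3 in the frame of station between 0.025 and 0.23 m and y of billet3 in the frame of station between -0.083 and 0.083 m and z of billet3 in the frame of station between 0 and 0.065 m and x of billet4 in the frame of station between 0.025 and 0.23 m and y of billet4 in the frame of station between -0.083 and 0.083 m and z of billet4 in the frame of station between 0 and 0.065 m), for 0.3 s.
At the end, for the whole second after the job is handed in: Every core piece present is nested flat in the pocket (height within 4 mm of fully down, tilt under 0.12 rad); every billet present lies at rest in the charge well; the tube stands upright (tilt under 0.06 rad) and still on the mat, its centre within 40 mm of the mat's centre (all of step 4 and z of core_long in the frame of pocket between 0.001 and 0.009 m and x of core_long in the frame of pocket between -0.07 and 0.07 m and y of core_long in the frame of pocket between -0.03 and 0.03 m and angle between each of core_long, core_mid, key1, key2's own z axis and vertical below 0.12 rad and z of core_mid in the frame of pocket between 0.015 and 0.023 m and x of core_mid in the frame of pocket between -0.07 and 0.07 m and y of core_mid in the frame of pocket between -0.03 and 0.03 m and z of key1 in the frame of pocket between 0.029 and 0.037 m and x of key1 in the frame of pocket between -0.07 and 0.07 m and y of key1 in the frame of pocket between -0.03 and 0.03 m and z of key2 in the frame of pocket between 0.029 and 0.037 m and x of key2 in the frame of pocket between -0.07 and 0.07 m and y of key2 in the frame of pocket between -0.03 and 0.03 m and angle between tube's own z axis and vertical below 0.06 rad and horizontal distance between tube and mat below 0.04 m and height (world z) of tube between -0.005 and 0.012 m and linear speed of tube below 0.03 m/s); the robot touches nothing.
It fails at once if a bystander (can, jar, mug, screwdriver, spray bottle) is moved more than 50 mm (distance of any of paint_can, glue_jar, mug, driver, spray from where it was at the start of the episode above 0.05 m).
Of billet1, billet2, billet3, billet4 only 2 to 4 are there at a start; the rules pass over those that are not, and their reading is None.
Of key1, key2 only 1 to 2 are there at a start; the rules pass over those that are not, and their reading is None.
At some moment in a run one of core_long, core_mid, key1, key2 may be knocked a few centimetres aside while the robot is not near it.
It also fails if it takes over 210 s, if anything falls off the work surface, if the arm or the gripper's body presses on something with over 40 N, if the wrist force passes 120 N, or if a joint passes its speed limit or range.

## Working session

There is one attempt and no reset: what is moved stays moved. The work goes in short steps, Python scripts to look and compute and a tool call to move; the robot and the scene stay as the last step left them, time stands still between calls to the robot, and variables do not carry over. Pictures are saved under pics/ and viewed, at most 14 in all, crops included, and the job is handed in when it is done.

Besides the shell and the picture viewer there is one more tool, called after "Call:" as a command line: name --argument value ..., lists and objects as JSON in quotes. apply_moves: Moves the arm, as the interface text tells. Its arguments: {"type":"object","properties":{"targets":{"type":"array","items":{"type":"object","properties":{"dp":{"type":"array","items":{"type":"number"}},"yaw":{"type":"number"}}}},"grip":{"type":"number"},"squeeze":{"type":"number"}},"required":["targets"]}

```bash
ls; mkdir -p pics
cat > h.py <<'E'
import numpy as np, cv2
from plant import get_state, cams, r
from scipy.spatial.transform import Rotation as Ro
def cap(n):
    s=get_state(); c=cams.capture(n)
    v,u=np.mgrid[0:384,0:512]; z=c["range_z"]
    P=np.stack([(u-c["cx"])/c["fx"]*z,(v-c["cy"])/c["fy"]*z,z],-1)
    if n=="wrist":
        T=c["T_tool_cam"]; P=P@T[:3,:3].T+T[:3,3]
        e=np.array(s["eef_rot"]); P=P@Ro.from_euler("xyz",e,degrees=True).as_matrix().T+np.array(s["tcp_pos"])
    else: P=(P-c["t"])@c["R"]
    P[z<=0]=np.nan
    return c["image"],P,c
def save(n,im): cv2.imwrite("pics/"+n+".png",cv2.cvtColor(im,cv2.COLOR_RGB2BGR))
E
python3 - <<'E'
from h import *
print(get_state())
ims=[]
for n in("scene","side","wrist"):
    i,P,c=cap(n); np.savez("/tmp/"+n,i=i,P=P)
    if n!="wrist": print(n,c["R"],c["t"],c["fx"], -c["R"].T@c["t"])
    else: print(c["T_tool_cam"])
    save(n+"0",cv2.resize(i,(800,600)) )
E
```

```text
pics
{'time_s': 0.0, 'joints': array([ 8.69797037e+01,  2.05900606e+01,  6.33162206e-01, -2.17878873e-02,
       -7.01342683e+01, -1.65089556e+01]), 'qd': array([-0.03563198, -0.10901569, -0.02407933, -0.02106501, -0.08875113,
       -0.05726455]), 'joint_torque': array([ 1.12979040e-03, -5.82721853e+01,  2.93051022e+01,  6.99689895e+00,
        6.87344917e-03, -1.71944484e-04]), 'tcp_pos': array([0.22548292, 0.63574195, 0.24762827]), 'eef_rot': array([ 1.79906771e+02, -6.27149979e-03, -1.95366669e+01]), 'contact_force': array([-0.24781993,  0.05006759, -0.4665128 ]), 'moment': array([ 0.02424103, -0.03611731,  0.03073069]), 'gripper_force': 0.0, 'gripper_width': 0.08792849657760864}
scene [[ 0.40208279  0.91552021  0.01233569]
 [ 0.79177269 -0.34090569 -0.50683263]
 [-0.45981021  0.21355574 -0.86195622]] [-0.14095744 -0.37635813  1.55832534] 438.07147305552274 [ 1.07120055 -0.33204257  1.15419644]
side [[-0.89783258 -0.44012072 -0.01379892]
 [-0.32261688  0.67881006 -0.65964783]
 [ 0.29969153 -0.58780154 -0.75144816]] [0.44011437 0.26254552 1.00268885] 349.0081500531692 [0.17935328 0.60486697 0.93272937]
[[ 9.22544348e-04 -9.56205480e-01 -2.92694771e-01  7.91753619e-02]
 [ 9.99999415e-01  7.16813988e-04  8.10135228e-04 -6.23827549e-04]
 [-5.64848038e-04 -2.92695347e-01  9.56205582e-01 -1.36270981e-01]
 [ 0.00000000e+00  0.00000000e+00  0.00000000e+00  1.00000000e+00]]
```

View pics/scene0.png

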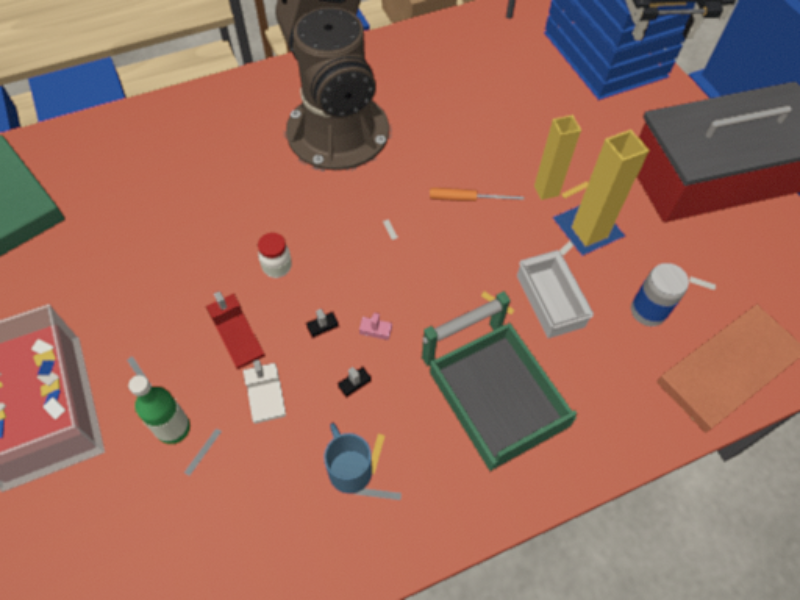

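View pics/side0.png

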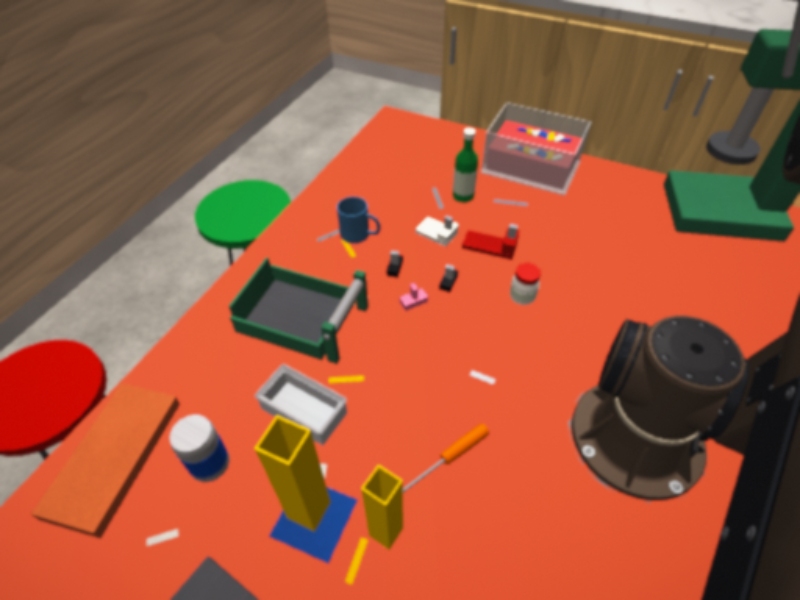

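```bash
cat >> h.py <<'E'
def blob(P,near,rad,zlo,zhi):
    m=(np.hypot(P[...,0]-near[0],P[...,1]-near[1])<rad)&(P[...,2]>zlo)&(P[...,2]<zhi)
    return P[m]
def rect(p):
    (c,s,a)=cv2.minAreaRect(p[:,:2].astype(np.float32)); 
    if s[0]<s[1]: s=s[::-1]; a+=90
    return np.round(c,4),np.round(s,4),round(float((a+90)%180-90),1),len(p)
E
python3 - <<'E'
from h import *
D=np.load("/tmp/scene.npz");P=D["P"];S=np.load("/tmp/side.npz")["P"]
g=lambda x,y:P[int(y/1.5625),int(x/1.5625)].round(3)
for n,x,y in [("table",400,550),("table2",450,240),("longplate",238,338),("longrib",221,299),("midplate",267,402),("midrib",258,368),("k1rib",322,315),("k2rib",354,375),("pinkrib",376,321),("ledge",467,318),("well",495,390),("pocketfloor",555,292),("mat",615,235),("tube",612,190),("small",555,160),("jar",272,242),("can",668,278),("mug",345,455),("spray",140,385),("driver",452,195),("postR",500,305),("postL",430,340),("wellfar",535,440)]:print(n,g(x,y))
for nm,Q in(("scene",P),("side",S)):
  print(nm)
  for n,s,b in [("long",(238,338),[(.009,.02),(.04,.053),(.06,.09)]),("mid",(267,402),[(.009,.02),(.028,.038),(.05,.075)]),("k1",(322,315),[(.014,.025),(.045,.06)]),("k2",(354,375),[(.014,.025),(.045,.06)]),("pocket",(555,292),[(.04,.056)]),("mat",(600,240),[(.2,.27)])]:
    for lo,hi in b:
        p=blob(Q,g(*s),.1 if n in("long","mid","pocket","mat") else .045,lo,hi)
        print(n,lo,hi, (rect(p),p[:,:2].mean(0).round(4),np.median(p[:,2]).round(4)) if len(p)>5 else None)
E
```

```text
table [ 0.889 -0.235  0.002]
table2 [ 0.37   0.106 -0.003]
longplate [ 0.425 -0.362  0.013]
longrib [ 0.376 -0.365  0.082]
midplate [ 0.567 -0.354  0.011]
midrib [ 0.527 -0.345  0.07 ]
k1rib [ 0.465 -0.205  0.056]
k2rib [ 0.599 -0.198  0.056]
pinkrib [ 0.514 -0.121  0.054]
ledge [0.597 0.017 0.106]
well [0.705 0.03  0.009]
pocketfloor [0.567 0.238 0.005]
mat [0.499 0.42  0.005]
tube [0.501 0.351 0.186]
small [0.356 0.333 0.124]
jar [ 0.29  -0.24   0.079]
can [0.673 0.381 0.12 ]
mug [ 0.709 -0.261  0.003]
spray [ 0.55  -0.514  0.202]
driver [0.285 0.149 0.026]
postR [0.597 0.086 0.101]
postL [ 0.614 -0.061  0.113]
wellfar [0.828 0.034 0.06 ]
scene
long 0.009 0.02 ((array([ 0.4301, -0.3598]), array([0.1011, 0.0562]), 6.4, 601), array([ 0.4313, -0.3603]), np.float64(0.0144))
long 0.04 0.053 ((array([ 0.3682, -0.3674]), array([0.0556, 0.0342]), -83.6, 179), array([ 0.3719, -0.367 ]), np.float64(0.0477))
long 0.06 0.09 ((array([ 0.4407, -0.3565]), array([0.1638, 0.0121]), 8.7, 62), array([ 0.4121, -0.3613]), np.float64(0.0736))
mid 0.009 0.02 ((array([ 0.5343, -0.3503]), array([0.1332, 0.
[... 1901 characters left out ...]
0.0564, 0.0271]), -88.5, 68), array([ 0.4576, -0.1974]), np.float64(0.0185))
k1 0.045 0.06 ((array([ 0.46  , -0.2036]), array([0.0181, 0.013 ]), 3.8, 20), array([ 0.4593, -0.2043]), np.float64(0.0516))
k2 0.014 0.025 ((array([ 0.5929, -0.192 ]), array([0.0576, 0.0273]), -77.3, 64), array([ 0.5894, -0.1851]), np.float64(0.0182))
k2 0.045 0.06 ((array([ 0.5929, -0.1922]), array([0.0181, 0.0118]), 22.7, 20), array([ 0.592, -0.192]), np.float64(0.0514))
pocket 0.04 0.056 ((array([0.5821, 0.2216]), array([0.1554, 0.0871]), -4.6, 546), array([0.583 , 0.2195]), np.float64(0.048))
mat 0.2 0.27 ((array([0.4719, 0.3774]), array([0.0557, 0.055 ]), 0.8, 972), array([0.4708, 0.3786]), np.float64(0.2392))
```

Call:
apply_moves --targets '[{"dp": [0,0,0.04],"yaw": 5},{"dp": [0,0,0.08],"yaw": 10},{"dp": [0,0,0.12],"yaw": 15},{"dp": [0.0,0.0,0.16],"yaw": 20},{"dp": [0.354,-0.416,0.15],"yaw": 20},{"dp": [0.354,-0.416,0.15],"yaw": 20},{"dp": [0.354,-0.416,0.15],"yaw": 20},{"dp": [0.354,-0.416,0.15],"yaw": 20},{"dp": [0.354,-0.416,0.15],"yaw": 20},{"dp": [0.354,-0.416,0.15],"yaw": 20},{"dp": [0.354,-0.416,0.15],"yaw": 20},{"dp": [0.354,-0.416,0.15],"yaw": 20},{"dp": [0.354,-0.416,0.15],"yaw": 20},{"dp": [0.354,-0.416,0.15],"yaw": 20},{"dp": [0.354,-0.416,0.15],"yaw": 20},{"dp": [0.354,-0.416,0.15],"yaw": 20},{"dp": [0.354,-0.416,0.15],"yaw": 20},{"dp": [0.354,-0.416,0.15],"yaw": 20},{"dp": [0.354,-0.416,0.15],"yaw": 20},{"dp": [0.354,-0.416,0.15],"yaw": 20}]'

```text
time_s: 1.82
tcp_pos: [0.5797, 0.2197, 0.398]
eef_rot: [180.0, 0.0, 0.4]
contact_force: [-0.4, 1.5, 0.6]
gripper_width: 0.0874
gripper_force: 0.0
```

Run:
```python
from h import *
s=get_state(); print(s["time_s"],s["joints"].round(1),s["tcp_pos"].round(4),s["eef_rot"].round(2))
i,P,c=cap("wrist"); np.savez("/tmp/w1",i=i,P=P); save("w1",i); print(c["fx"])
p=blob(P,(.582,.22),.1,.04,.056); print(rect(p))
p=blob(P,(.58,.22),.09,.001,.009);p=p; print("floor",rect(p))
m=np.isfinite(P[...,0]); print("mat tube",rect(blob(P,(.472,.376),.06,.25,.27)) if len(blob(P,(.472,.376),.06,.25,.27)) else None)
```

```text
1.8167 [ 38.8  12.2   8.2  -0.  -86.   51.6] [0.5797 0.2197 0.398 ] [1.7998e+02 5.0000e-02 3.9000e-01]
276.78945753626266
(array([0.5808, 0.2193]), array([0.1555, 0.0865]), -5.1, 1742)
floor (array([0.5892, 0.2187]), array([0.1785, 0.1606]), 84.6, 2890)
mat tube (array([0.498 , 0.3678]), array([0.0067, 0.0008]), 89.5, 18)
```

View pics/w1.png

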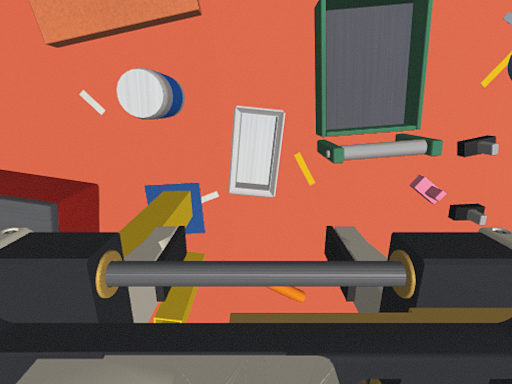

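Call:
apply_moves --targets '[{"dp": [-0.14,-0.58,-0.12],"yaw": 6},{"dp": [-0.14,-0.58,-0.12],"yaw": 6},{"dp": [-0.14,-0.58,-0.12],"yaw": 6},{"dp": [-0.14,-0.58,-0.12],"yaw": 6},{"dp": [-0.14,-0.58,-0.12],"yaw": 6},{"dp": [-0.14,-0.58,-0.12],"yaw": 6},{"dp": [-0.14,-0.58,-0.12],"yaw": 6},{"dp": [-0.14,-0.58,-0.12],"yaw": 6},{"dp": [-0.14,-0.58,-0.12],"yaw": 6},{"dp": [-0.14,-0.58,-0.12],"yaw": 6},{"dp": [-0.14,-0.58,-0.12],"yaw": 6},{"dp": [-0.14,-0.58,-0.12],"yaw": 6},{"dp": [-0.14,-0.58,-0.12],"yaw": 6},{"dp": [-0.14,-0.58,-0.12],"yaw": 6},{"dp": [-0.14,-0.58,-0.12],"yaw": 6},{"dp": [-0.14,-0.58,-0.12],"yaw": 6},{"dp": [-0.14,-0.58,-0.12],"yaw": 6},{"dp": [-0.14,-0.58,-0.12],"yaw": 6}]'

```text
time_s: 3.37
tcp_pos: [0.4402, -0.3588, 0.2788]
eef_rot: [180.0, -0.0, 6.5]
contact_force: [0.2, 0.0, 0.7]
gripper_width: 0.0876
gripper_force: 0.0
```

```bash
cat > pc.py <<'E'
from h import *
import sys
# measure pieces with wrist cam: name,approx
B={"long":[(.009,.02),(.044,.052),(.076,.088)],"mid":[(.009,.02),(.030,.038),(.062,.075)],"k":[(.016,.025),(.049,.06)]}
def meas(items,cam="wrist"):
    i,P,c=cap(cam); s=get_state(); print(s["time_s"].round(2) if hasattr(s["time_s"],"round") else s["time_s"],s["joints"].round(0),s["tcp_pos"].round(4),s["eef_rot"].round(2))
    for n,a,rad in items:
        for lo,hi in B[n]:
            p=blob(P,a,rad,lo,hi)
            if len(p)>8: print(n,lo,*rect(p))
    return i,P
E
python3 - <<'E'
from pc import *
i,P=meas([("long",(.41,-.362),.085),("mid",(.555,-.35),.065),("k",(.46,-.207),.045),("k",(.593,-.195),.045)])
save("w2",i)
E
```

```text
3.4167 [-19.   9. -10.  -0. -70. 116.] [ 0.4403 -0.3586  0.2791] [ 1.7998e+02 -4.0000e-02  6.5700e+00]
long 0.009 [ 0.4301 -0.3605] [0.0962 0.057 ] 6.7 2496
long 0.044 [ 0.3682 -0.3672] [0.0563 0.0304] -83.2 675
long 0.076 [ 0.3684 -0.3679] [0.0196 0.0106] 6.5 135
mid 0.009 [ 0.566  -0.3532] [0.0622 0.0569] -9.1 2139
mid 0.03 [ 0.5206 -0.3459] [0.0568 0.028 ] 81.0 785
mid 0.062 [ 0.5206 -0.3458] [0.0198 0.0119] -8.6 170
k 0.016 [ 0.4595 -0.2083] [0.0572 0.028 ] -87.0 570
k 0.049 [ 0.4591 -0.2084] [0.0196 0.0122] 4.8 154
k 0.016 [ 0.5918 -0.1958] [0.058  0.0285] -77.6 826
k 0.049 [ 0.5918 -0.1963] [0.02   0.0124] 14.4 222
```

View pics/w2.png

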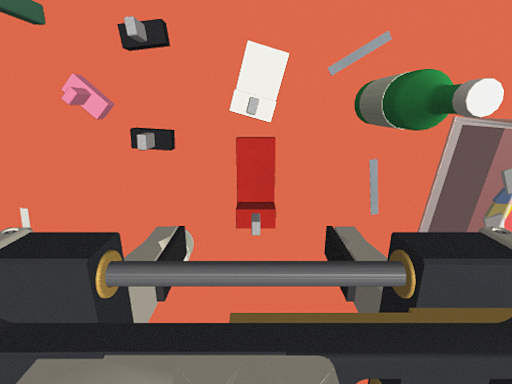

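Call:
apply_moves --targets '[{"dp": [-0.036,-0.004,-0.0],"yaw": 0.2},{"dp": [-0.072,-0.008,-0.03],"yaw": 0.2},{"dp": [-0.072,-0.008,-0.07],"yaw": 0.2},{"dp": [-0.072,-0.008,-0.11],"yaw": 0.2},{"dp": [-0.072,-0.008,-0.14],"yaw": 0.2},{"dp": [-0.072,-0.008,-0.16],"yaw": 0.2},{"dp": [-0.072,-0.008,-0.18],"yaw": 0.2},{"dp": [-0.072,-0.008,-0.195],"yaw": 0.2},{"dp": [-0.072,-0.008,-0.206],"yaw": 0.2},{"dp": [-0.072,-0.008,-0.206],"yaw": 0.2},{"dp": [-0.072,-0.008,-0.206],"yaw": 0.2}]'

```text
time_s: 4.33
tcp_pos: [0.3684, -0.3669, 0.0729]
eef_rot: [-180.0, 0.0, 6.8]
contact_force: [-0.2, 0.2, -0.0]
gripper_width: 0.0878
gripper_force: 0.0
```

Call:
apply_moves --grip 1 --squeeze 55 --targets '[{"dp": [0,0,0],"yaw": 0},{"dp": [0,0,0],"yaw": 0},{"dp": [0,0,0],"yaw": 0},{"dp": [0,0,0],"yaw": 0},{"dp": [0,0,0],"yaw": 0},{"dp": [0,0,0],"yaw": 0},{"dp": [0,0,0],"yaw": 0},{"dp": [0,0,0],"yaw": 0},{"dp": [0,0,0],"yaw": 0},{"dp": [0,0,0],"yaw": 0},{"dp": [0,0,0],"yaw": 0},{"dp": [0,0,0],"yaw": 0}]'

```text
time_s: 5.33
tcp_pos: [0.3676, -0.3678, 0.0725]
eef_rot: [-180.0, 0.0, 6.7]
contact_force: [-0.1, 0.6, -0.4]
gripper_width: 0.013
gripper_force: 0.0
```

Call:
apply_moves --targets '[{"dp": [0,0,0],"yaw": 0},{"dp": [0,0,0],"yaw": 0},{"dp": [0,0,0],"yaw": 0},{"dp": [0,0,0.01],"yaw": 0},{"dp": [0,0,0.03],"yaw": 0},{"dp": [0,0,0.06],"yaw": 0},{"dp": [0,0,0.1],"yaw": 0},{"dp": [0,0,0.13],"yaw": 0},{"dp": [0,0,0.15],"yaw": 0},{"dp": [0,0,0.15],"yaw": 0}]'

```text
time_s: 6.17
tcp_pos: [0.3694, -0.3692, 0.2284]
eef_rot: [179.7, -0.4, 6.7]
contact_force: [1.0, -1.0, -1.4]
gripper_width: 0.0114
gripper_force: 55.0
```

Run:
```python
from h import *
i,P,c=cap("wrist"); s=get_state(); print(s["tcp_pos"],s["gripper_width"],s["gripper_force"],s["contact_force"],s["moment"])
save("w3",i)
m=(i[...,0]>110)&(i[...,1]<50)&(i[...,2]<50)&(np.abs(P[...,0]-.44)<.08)&(np.abs(P[...,1]+.36)<.06)&(P[...,2]>.12)
p=P[m]; q=p[p[:,0]>.39]; A=np.c_[q[:,:2]-q[:,:2].mean(0),np.ones(len(q))]
print(len(q),np.linalg.lstsq(A,q[:,2],rcond=None)[0],rect(q))
```

```text
[ 0.36859109 -0.36839282  0.22569832] 0.011878269860682782 54.99896764755249 [-0.21175308 -0.17677269 -3.0801798 ] [0.01161188 0.02262317 0.00889151]
5089 [-0.0154735   0.0411672   0.17092282] (array([ 0.4332, -0.3556]), array([0.0938, 0.0678]), 6.0, 5089)
```

Call:
apply_moves --targets '[{"dp": [0.011,0.04,0.0],"yaw": -1},{"dp": [0.022,0.079,0],"yaw": -2},{"dp": [0.033,0.118,0],"yaw": -3},{"dp": [0.044,0.157,0],"yaw": -4},{"dp": [0.055,0.196,0],"yaw": -5},{"dp": [0.066,0.235,0],"yaw": -6},{"dp": [0.077,0.274,0],"yaw": -7},{"dp": [0.088,0.313,0],"yaw": -8},{"dp": [0.099,0.352,0],"yaw": -9},{"dp": [0.11,0.391,0],"yaw": -10},{"dp": [0.121,0.43,0],"yaw": -11},{"dp": [0.132,0.47,0],"yaw": -11.9},{"dp": [0.143,0.51,0],"yaw": -11.9},{"dp": [0.153,0.55,0],"yaw": -11.9},{"dp": [0.161,0.58,0],"yaw": -11.9},{"dp": [0.165,0.592,0],"yaw": -11.9},{"dp": [0.165,0.592,-0.03],"yaw": -11.9},{"dp": [0.165,0.592,-0.06],"yaw": -11.9},{"dp": [0.165,0.592,-0.08],"yaw": -11.9},{"dp": [0.165,0.592,-0.08],"yaw": -11.9}]'

```text
time_s: 7.88
tcp_pos: [0.5293, 0.2218, 0.137]
eef_rot: [179.6, 0.5, -5.3]
contact_force: [-0.1, -1.1, -2.0]
gripper_width: 0.0118
gripper_force: 55.0
```

Run:
```python
from h import *
for n in("scene","wrist"):
    i,P,c=cap(n); s=get_state(); print(s["tcp_pos"],s["eef_rot"],s["contact_force"])
    save("p_"+n,i)
    m=(i[...,0]>90)&(i[...,1]<60)&(i[...,2]<60)&(np.abs(P[...,0]-.58)<.1)&(np.abs(P[...,1]-.22)<.06)
    p=P[m]
    for lo,hi in((.06,.1),(.1,.14)):
        q=p[(p[:,2]>lo)&(p[:,2]<hi)]
        if len(q)>20:
            A=np.c_[q[:,:2]-q[:,:2].mean(0),np.ones(len(q))]; print(n,lo,np.linalg.lstsq(A,q[:,2],rcond=None)[0].round(4),*rect(q))
```

```text
[0.5308232  0.22254096 0.13983381] [179.73688927   0.27685572  -5.25143256] [ 0.16318876 -0.38321246 -0.37993269]
scene 0.06 [-0.068  -0.0171  0.0798] [0.5795 0.2146] [0.1221 0.0569] -5.9 640
scene 0.1 [-0.0653 -0.0136  0.1092] [0.5395 0.2135] [0.0576 0.0272] 55.7 94
[0.53219851 0.22340637 0.14197383] [ 1.79871648e+02  9.78430286e-02 -5.22676762e+00] [ 1.03300062 -0.32914634 -0.11648853]
wrist 0.06 [-0.0341 -0.0013  0.0818] [0.5931 0.2173] [0.0966 0.0563] -5.5 12237
wrist 0.1 [-0.9793  0.0866  0.1122] [0.5406 0.2221] [0.056  0.0118] 85.0 1690
```

View pics/p_wrist.png

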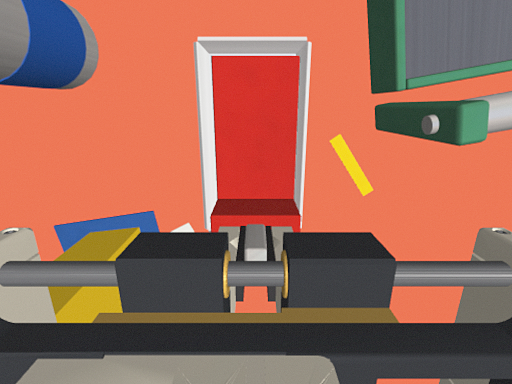

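Call:
apply_moves --targets '[{"dp": [0.0,0,0],"yaw": 0},{"dp": [0,0,0],"yaw": 0},{"dp": [0,0,-0.006],"yaw": 0},{"dp": [0,0,-0.012],"yaw": 0},{"dp": [0,0,-0.018],"yaw": 0},{"dp": [0,0,-0.024],"yaw": 0},{"dp": [0,0,-0.03],"yaw": 0},{"dp": [0,0,-0.036],"yaw": 0},{"dp": [0,0,-0.042],"yaw": 0},{"dp": [0,0,-0.047],"yaw": 0},{"dp": [0,0,-0.05],"yaw": 0},{"dp": [0,0,-0.05],"yaw": 0}]'

```text
time_s: 8.98
tcp_pos: [0.5323, 0.2239, 0.0916]
eef_rot: [179.9, 0.1, -5.2]
contact_force: [-1.0, 0.3, -2.4]
gripper_width: 0.0113
gripper_force: 55.0
```

No obstruction; lower on.

Call:
apply_moves --targets '[{"dp": [0,0,-0.004],"yaw": 0},{"dp": [0,0,-0.008],"yaw": 0},{"dp": [0,0,-0.012],"yaw": 0},{"dp": [0,0,-0.015],"yaw": 0},{"dp": [0,0,-0.016],"yaw": 0},{"dp": [0,0,-0.016],"yaw": 0},{"dp": [0,0,-0.016],"yaw": 0}]'

```text
time_s: 9.57
tcp_pos: [0.5326, 0.2242, 0.0774]
eef_rot: [-180.0, -0.0, -5.2]
contact_force: [-3.8, -0.9, 7.6]
gripper_width: 0.0118
gripper_force: 55.0
```

Call:
apply_moves --grip -1 --targets '[{"dp": [0,0,0],"yaw": 0},{"dp": [0,0,0],"yaw": 0},{"dp": [0,0,0],"yaw": 0},{"dp": [0,0,0.02],"yaw": 0},{"dp": [0,0,0.06],"yaw": 0},{"dp": [0,0,0.1],"yaw": 0},{"dp": [0,-0.02,0.14],"yaw": 0},{"dp": [0,-0.04,0.17],"yaw": 0},{"dp": [0,-0.07,0.2],"yaw": 0},{"dp": [0,-0.11,0.2],"yaw": 0},{"dp": [0,-0.15,0.2],"yaw": 0},{"dp": [0,-0.19,0.2],"yaw": -1},{"dp": [0,-0.23,0.2],"yaw": -2},{"dp": [0,-0.27,0.2],"yaw": -3},{"dp": [0,-0.31,0.2],"yaw": -3.7},{"dp": [-0.012,-0.35,0.2],"yaw": -3.7},{"dp": [-0.012,-0.39,0.2],"yaw": -3.7},{"dp": [-0.012,-0.43,0.2],"yaw": -3.7},{"dp": [-0.012,-0.47,0.2],"yaw": -3.7},{"dp": [-0.012,-0.5,0.2],"yaw": -3.7}]'

```text
time_s: 11.23
tcp_pos: [0.5201, -0.2787, 0.2765]
eef_rot: [180.0, -0.0, -9.0]
contact_force: [2.0, 0.2, -0.6]
gripper_width: 0.0876
gripper_force: 0.0
```

Call:
apply_moves --targets '[{"dp": [0,-0.03,0],"yaw": 0},{"dp": [0,-0.06,0],"yaw": 0},{"dp": [0,-0.07,0],"yaw": 0},{"dp": [0,-0.07,0],"yaw": 0},{"dp": [0,-0.07,0],"yaw": 0},{"dp": [0,-0.07,0],"yaw": 0}]'

```text
time_s: 11.73
tcp_pos: [0.5206, -0.3452, 0.2764]
eef_rot: [-180.0, 0.0, -8.9]
contact_force: [-0.7, 0.6, -0.0]
gripper_width: 0.0877
gripper_force: 0.0
```

Run:
```python
from pc import *
i,P=meas([("mid",(.555,-.35),.065),("k",(.46,-.207),.045),("k",(.593,-.195),.045)])
i,P,c=cap("scene"); p=blob(P,(.58,.22),.1,.012,.028); print("long in pocket",rect(p),np.median(p[:,2])); p=blob(P,(.58,.22),.1,.08,.095); print(rect(p),np.median(p[:,2]))
```

```text
11.7833 [-16.  15.  -4.  -0. -71.  97.] [ 0.5208 -0.3449  0.2766] [-1.7999e+02 -1.0000e-02 -8.8800e+00]
mid 0.009 [ 0.5647 -0.3529] [0.0623 0.057 ] -8.9 1845
mid 0.03 [ 0.521  -0.3461] [0.0563 0.0274] 81.1 674
mid 0.062 [ 0.5211 -0.3459] [0.0187 0.0103] -8.7 140
k 0.016 [ 0.4596 -0.2083] [0.0571 0.0279] -86.9 469
k 0.049 [ 0.4638 -0.2083] [0.0121 0.0114] -86.8 71
k 0.016 [ 0.5918 -0.1961] [0.0573 0.028 ] -77.6 576
k 0.049 [ 0.5919 -0.1962] [0.0199 0.0116] 10.7 162
long in pocket (array([0.5816, 0.2168]), array([0.1511, 0.0797]), -3.7, 630) 0.019835739158101304
(array([0.5344, 0.2228]), array([0.0232, 0.0126]), -10.0, 30) 0.08678710580928192
```

Call:
apply_moves --targets '[{"dp": [0,-0.001,-0.04],"yaw": 0},{"dp": [0,-0.001,-0.08],"yaw": 0},{"dp": [0,-0.001,-0.12],"yaw": 0},{"dp": [0,-0.001,-0.15],"yaw": 0},{"dp": [0,-0.001,-0.175],"yaw": 0},{"dp": [0,-0.001,-0.195],"yaw": 0},{"dp": [0,-0.001,-0.21],"yaw": 0},{"dp": [0,-0.001,-0.217],"yaw": 0},{"dp": [0,-0.001,-0.217],"yaw": 0},{"dp": [0,-0.001,-0.217],"yaw": 0}]'

```text
time_s: 12.67
tcp_pos: [0.5212, -0.3465, 0.0602]
eef_rot: [180.0, -0.0, -8.9]
contact_force: [-0.0, -0.0, 0.7]
gripper_width: 0.0877
gripper_force: 0.0
```

Call:
apply_moves --grip 1 --targets '[{"dp": [0,0,0],"yaw": 0},{"dp": [0,0,0],"yaw": 0},{"dp": [0,0,0],"yaw": 0},{"dp": [0,0,0],"yaw": 0},{"dp": [0,0,0],"yaw": 0},{"dp": [0,0,0],"yaw": 0},{"dp": [0,0,0],"yaw": 0},{"dp": [0,0,0],"yaw": 0},{"dp": [0,0,0],"yaw": 0},{"dp": [0,0,0],"yaw": 0},{"dp": [0,0,0],"yaw": 0},{"dp": [0,0,0],"yaw": 0},{"dp": [0,0,0],"yaw": 0},{"dp": [0,0,0],"yaw": 0}]'

```text
time_s: 13.83
tcp_pos: [0.5206, -0.3468, 0.0595]
eef_rot: [-180.0, 0.0, -8.9]
contact_force: [-0.7, 0.0, 0.2]
gripper_width: 0.0119
gripper_force: 55.0
```

Call:
apply_moves --targets '[{"dp": [0,0,0.01],"yaw": 0},{"dp": [0,0,0.04],"yaw": 0},{"dp": [0,0,0.08],"yaw": 0},{"dp": [0,0.01,0.12],"yaw": 0},{"dp": [0,0.03,0.15],"yaw": 0},{"dp": [0.002,0.06,0.17],"yaw": 0},{"dp": [0.006,0.1,0.17],"yaw": 0.5},{"dp": [0.01,0.14,0.17],"yaw": 1},{"dp": [0.014,0.18,0.17],"yaw": 1.5},{"dp": [0.018,0.22,0.17],"yaw": 2},{"dp": [0.022,0.26,0.17],"yaw": 2.5},{"dp": [0.025,0.3,0.17],"yaw": 3},{"dp": [0.028,0.34,0.17],"yaw": 3.8},{"dp": [0.031,0.38,0.17],"yaw": 3.8},{"dp": [0.034,0.42,0.17],"yaw": 3.8},{"dp": [0.037,0.46,0.17],"yaw": 3.8},{"dp": [0.04,0.5,0.17],"yaw": 3.8},{"dp": [0.042,0.53,0.17],"yaw": 3.8},{"dp": [0.044,0.555,0.17],"yaw": 3.8},{"dp": [0.045,0.568,0.17],"yaw": 3.8}]'

```text
time_s: 15.5
tcp_pos: [0.5655, 0.224, 0.2299]
eef_rot: [-180.0, -0.0, -5.0]
contact_force: [0.8, -2.0, -2.0]
gripper_width: 0.0119
gripper_force: 55.0
```

Call:
apply_moves --targets '[{"dp": [0,0,-0.04],"yaw": 0},{"dp": [0,0,-0.07],"yaw": 0},{"dp": [0,0,-0.08],"yaw": 0},{"dp": [0,0,-0.08],"yaw": 0},{"dp": [0,0,-0.08],"yaw": 0},{"dp": [0,0,-0.08],"yaw": 0}]'

```text
time_s: 16.0
tcp_pos: [0.5669, 0.2214, 0.1518]
eef_rot: [-179.9, -0.1, -5.1]
contact_force: [0.6, -0.6, -0.8]
gripper_width: 0.0114
gripper_force: 55.0
```

Run:
```python
from h import *
i,P,c=cap("wrist"); s=get_state(); print(s["tcp_pos"],s["eef_rot"],s["contact_force"])
save("p2",i)
m=(i.min(-1)>150)&(i.max(-1)-i.min(-1)<25)&(np.abs(P[...,0]-.61)<.1)&(np.abs(P[...,1]-.22)<.06)&(P[...,2]>.07)&(P[...,2]<.12)
q=P[m]; A=np.c_[q[:,:2]-q[:,:2].mean(0),np.ones(len(q))]; print(np.linalg.lstsq(A,q[:,2],rcond=None)[0].round(4),*rect(q))
```

```text
[0.56685843 0.22148113 0.15189901] [-1.79887835e+02 -1.59315982e-01 -5.13280484e+00] [-0.2500637  -0.07875743 -2.30949442]
[3.400e-03 1.000e-04 1.066e-01] [0.6117 0.2179] [0.0635 0.0572] -5.0 8092
```

View pics/p2.png

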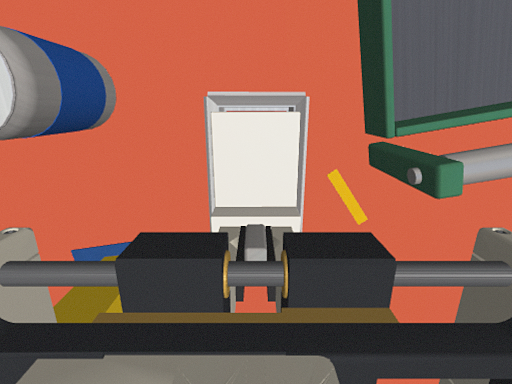

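Call:
apply_moves --targets '[{"dp": [0,0,-0.01],"yaw": 0},{"dp": [0,0,-0.02],"yaw": 0},{"dp": [0,0,-0.028],"yaw": 0},{"dp": [0,0,-0.036],"yaw": 0},{"dp": [0,0,-0.043],"yaw": 0},{"dp": [0,0,-0.05],"yaw": 0},{"dp": [0,0,-0.056],"yaw": 0},{"dp": [0,0,-0.06],"yaw": 0},{"dp": [0,0,-0.06],"yaw": 0}]'

```text
time_s: 16.8
tcp_pos: [0.5651, 0.2209, 0.0884]
eef_rot: [179.9, 0.1, -5.1]
contact_force: [-0.1, -0.1, -1.4]
gripper_width: 0.012
gripper_force: 55.0
```

Call:
apply_moves --targets '[{"dp": [0,0,-0.004],"yaw": 0},{"dp": [0,0,-0.008],"yaw": 0},{"dp": [0,0,-0.011],"yaw": 0},{"dp": [0,0,-0.013],"yaw": 0},{"dp": [0,0,-0.014],"yaw": 0},{"dp": [0,0,-0.014],"yaw": 0},{"dp": [0,0,-0.014],"yaw": 0}]'

```text
time_s: 17.38
tcp_pos: [0.5658, 0.2213, 0.0784]
eef_rot: [-180.0, -0.1, -5.1]
contact_force: [-9.9, -1.0, 22.2]
gripper_width: 0.0116
gripper_force: 55.0
```

Call:
apply_moves --grip -1 --targets '[{"dp": [0,0,0],"yaw": 0},{"dp": [0,0,0],"yaw": 0},{"dp": [0,0,0],"yaw": 0},{"dp": [0,0,0.02],"yaw": 0},{"dp": [0,0,0.06],"yaw": 0},{"dp": [0,0,0.1],"yaw": 0},{"dp": [0,-0.02,0.14],"yaw": 0},{"dp": [0,-0.05,0.165],"yaw": 2},{"dp": [0.005,-0.09,0.165],"yaw": 5},{"dp": [0.01,-0.13,0.165],"yaw": 8},{"dp": [0.015,-0.17,0.165],"yaw": 11},{"dp": [0.02,-0.21,0.165],"yaw": 14},{"dp": [0.026,-0.25,0.165],"yaw": 17.7},{"dp": [0.026,-0.29,0.165],"yaw": 17.7},{"dp": [0.026,-0.33,0.165],"yaw": 17.7},{"dp": [0.026,-0.37,0.165],"yaw": 17.7},{"dp": [0.026,-0.4,0.165],"yaw": 17.7},{"dp": [0.026,-0.417,0.165],"yaw": 17.7},{"dp": [0.026,-0.417,0.165],"yaw": 17.7},{"dp": [0.026,-0.417,0.165],"yaw": 17.7}]'

```text
time_s: 19.05
tcp_pos: [0.5913, -0.1969, 0.2399]
eef_rot: [-180.0, 0.0, 12.4]
contact_force: [0.7, 0.3, 0.2]
gripper_width: 0.0874
gripper_force: 0.0
```

Run:
```python
from pc import *
i,P=meas([("k",(.46,-.207),.045),("k",(.593,-.195),.045)])
i,P=meas([("k",(.46,-.207),.045),("k",(.593,-.195),.045)],"scene")
p=blob(P,(.58,.22),.1,.08,.095); 
for x in p[np.argsort(p[:,0])][::8]: print(x.round(4))
p=blob(P,(.615,.217),.03,.0,.05); print(np.median(p[:,2]))
```

```text
19.1 [ -0.  16.  -7.  -0. -67. 103.] [ 0.5915 -0.196   0.2401] [-1.7998e+02  3.0000e-02  1.2510e+01]
k 0.016 [ 0.4674 -0.2073] [0.0583 0.0216] -76.5 403
k 0.016 [ 0.5924 -0.1956] [0.0562 0.0283] -76.3 751
k 0.049 [ 0.5926 -0.1953] [0.0191 0.0109] 12.6 165
19.15 [ -0.  16.  -7.  -0. -67. 103.] [ 0.5916 -0.1954  0.2402] [-1.7999e+02  2.0000e-02  1.2580e+01]
k 0.016 [ 0.4609 -0.1922] [0.0274 0.0227] 10.4 26
k 0.049 [ 0.461  -0.2081] [0.021  0.0113] 8.0 25
k 0.016 [ 0.5932 -0.1956] [0.0579 0.0297] -76.2 141
k 0.049 [ 0.5936 -0.1955] [0.0213 0.0118] 11.0 31
[0.5231 0.2208 0.0857]
[0.5301 0.2267 0.0865]
[0.5345 0.2185 0.0816]
[0.5412 0.2194 0.0903]
[0.5578 0.2169 0.0885]
[0.5639 0.2147 0.0826]
[0.5679 0.2144 0.0884]
[0.5739 0.2186 0.0838]
0.03341758177962162
```

Call:
apply_moves --targets '[{"dp": [0.0005,0,-0.04],"yaw": 0.5},{"dp": [0.0005,0,-0.08],"yaw": 1},{"dp": [0.0005,0,-0.12],"yaw": 1},{"dp": [0.0005,0,-0.15],"yaw": 1},{"dp": [0.0005,0,-0.175],"yaw": 1},{"dp": [0.0005,0,-0.19],"yaw": 1},{"dp": [0.0005,0,-0.195],"yaw": 1},{"dp": [0.0005,0,-0.195],"yaw": 1}]'

```text
time_s: 19.82
tcp_pos: [0.5916, -0.1948, 0.0443]
eef_rot: [-180.0, 0.1, 13.7]
contact_force: [-0.2, -0.0, 0.9]
gripper_width: 0.0877
gripper_force: 0.0
```

Call:
apply_moves --grip 1 --targets '[{"dp": [0,0,0],"yaw": 0},{"dp": [0,0,0],"yaw": 0},{"dp": [0,0,0],"yaw": 0},{"dp": [0,0,0],"yaw": 0},{"dp": [0,0,0],"yaw": 0},{"dp": [0,0,0],"yaw": 0},{"dp": [0,0,0],"yaw": 0},{"dp": [0,0,0],"yaw": 0},{"dp": [0,0,0],"yaw": 0},{"dp": [0,0,0],"yaw": 0},{"dp": [0,0,0],"yaw": 0},{"dp": [0,0,0],"yaw": 0},{"dp": [0,0,0],"yaw": 0},{"dp": [0,0,0],"yaw": 0}]'

```text
time_s: 20.98
tcp_pos: [0.5921, -0.1959, 0.0455]
eef_rot: [-180.0, 0.0, 13.6]
contact_force: [-0.6, -0.2, 0.2]
gripper_width: 0.0115
gripper_force: 55.0
```

Call:
apply_moves --targets '[{"dp": [0,0,0.02],"yaw": 0},{"dp": [0,0,0.06],"yaw": 0},{"dp": [0,0,0.1],"yaw": 0},{"dp": [0,0.01,0.14],"yaw": -2},{"dp": [0.002,0.03,0.17],"yaw": -4},{"dp": [0.006,0.07,0.17],"yaw": -6},{"dp": [0.01,0.11,0.17],"yaw": -8},{"dp": [0.015,0.15,0.17],"yaw": -10},{"dp": [0.02,0.19,0.17],"yaw": -12},{"dp": [0.025,0.23,0.17],"yaw": -15},{"dp": [0.03,0.27,0.17],"yaw": -18.7},{"dp": [0.034,0.31,0.17],"yaw": -18.7},{"dp": [0.037,0.35,0.17],"yaw": -18.7},{"dp": [0.037,0.385,0.17],"yaw": -18.7},{"dp": [0.037,0.405,0.17],"yaw": -18.7},{"dp": [0.037,0.411,0.15],"yaw": -18.7},{"dp": [0.037,0.411,0.12],"yaw": -18.7},{"dp": [0.037,0.411,0.1],"yaw": -18.7},{"dp": [0.037,0.411,0.1],"yaw": -18.7},{"dp": [0.037,0.411,0.1],"yaw": -18.7}]'

```text
time_s: 22.65
tcp_pos: [0.6286, 0.2148, 0.1446]
eef_rot: [179.9, 0.1, -5.1]
contact_force: [1.0, -0.6, 1.5]
gripper_width: 0.0115
gripper_force: 55.0
```

Run:
```python
from h import *
i,P,c=cap("wrist"); s=get_state(); print(s["tcp_pos"],s["eef_rot"],s["gripper_width"],s["contact_force"])
save("p3",i)
m=(i.max(-1)<70)&(np.abs(P[...,0]-.63)<.05)&(np.abs(P[...,1]-.215)<.05)&(P[...,2]>.075)&(P[...,2]<.13)
q=P[m]; print(*rect(q)) if len(q)>5 else None
i,P,c=cap("scene"); m=(i.max(-1)<70)&(np.abs(P[...,0]-.63)<.05)&(np.abs(P[...,1]-.215)<.05)&(P[...,2]>.085)&(P[...,2]<.13)
q=P[m]; print(*rect(q)) if len(q)>5 else None
```

```text
[0.62959818 0.21513687 0.14629588] [ 1.79976021e+02 -2.72492014e-02 -5.10902135e+00] 0.01147347978504845 [ 0.45599224 -0.43933777  0.24128238]
[0.6376 0.2145] [0.056  0.0111] 85.2 1721
[0.6408 0.2094] [0.0574 0.023 ] 64.8 99
```

View pics/p3.png

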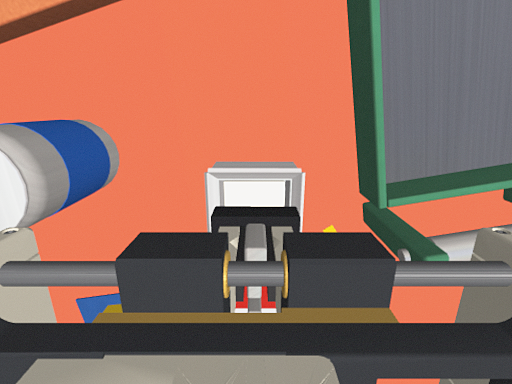

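Call:
apply_moves --targets '[{"dp": [0,0,-0.01],"yaw": 0},{"dp": [0,0,-0.02],"yaw": 0},{"dp": [0,0,-0.028],"yaw": 0},{"dp": [0,0,-0.036],"yaw": 0},{"dp": [0,0,-0.043],"yaw": 0},{"dp": [0,0,-0.049],"yaw": 0},{"dp": [0,0,-0.053],"yaw": 0},{"dp": [0,0,-0.053],"yaw": 0}]'

```text
time_s: 23.42
tcp_pos: [0.6286, 0.2149, 0.0913]
eef_rot: [179.9, 0.1, -5.1]
contact_force: [-0.2, -1.7, -1.2]
gripper_width: 0.0121
gripper_force: 55.0
```

Call:
apply_moves --targets '[{"dp": [0,0,-0.004],"yaw": 0},{"dp": [0,0,-0.008],"yaw": 0},{"dp": [0,0,-0.011],"yaw": 0},{"dp": [0,0,-0.013],"yaw": 0},{"dp": [0,0,-0.0145],"yaw": 0},{"dp": [0,0,-0.0145],"yaw": 0},{"dp": [0,0,-0.0145],"yaw": 0}]'

```text
time_s: 24.0
tcp_pos: [0.6292, 0.2152, 0.0785]
eef_rot: [-180.0, -0.0, -5.1]
contact_force: [-2.1, -0.4, 2.3]
gripper_width: 0.0115
gripper_force: 55.0
```

Call:
apply_moves --grip -1 --targets '[{"dp": [0,0,0],"yaw": 0},{"dp": [0,0,0],"yaw": 0},{"dp": [0,0,0],"yaw": 0},{"dp": [0,0,0.02],"yaw": 0},{"dp": [0,0,0.06],"yaw": 0},{"dp": [0,0,0.1],"yaw": 0},{"dp": [-0.01,-0.02,0.14],"yaw": 0},{"dp": [-0.02,-0.05,0.165],"yaw": 1},{"dp": [-0.035,-0.088,0.165],"yaw": 2},{"dp": [-0.05,-0.125,0.165],"yaw": 3},{"dp": [-0.065,-0.162,0.165],"yaw": 4},{"dp": [-0.08,-0.2,0.165],"yaw": 5},{"dp": [-0.095,-0.238,0.165],"yaw": 6},{"dp": [-0.11,-0.275,0.165],"yaw": 7},{"dp": [-0.125,-0.312,0.165],"yaw": 8},{"dp": [-0.14,-0.35,0.165],"yaw": 8.6},{"dp": [-0.155,-0.385,0.165],"yaw": 8.6},{"dp": [-0.165,-0.41,0.165],"yaw": 8.6},{"dp": [-0.17,-0.424,0.165],"yaw": 8.6},{"dp": [-0.17,-0.424,0.165],"yaw": 8.6}]'

```text
time_s: 25.67
tcp_pos: [0.4578, -0.2111, 0.2432]
eef_rot: [180.0, -0.0, 3.3]
contact_force: [0.0, -0.1, -0.3]
gripper_width: 0.0878
gripper_force: 0.0
```

Run:
```python
from pc import *
i,P=meas([("k",(.46,-.207),.045)])
i,P=meas([("k",(.46,-.207),.045)],"scene")
p=blob(P,(.58,.22),.1,.08,.095); 
for x in p[np.argsort(p[:,0])][::8]: print(x.round(4))
for x in(.60,.605,.61,.615): p=blob(P,(x,.2),.006,.0,.1); print(x,np.median(p[:,2]))
```

```text
25.7167 [ -2.   5. -21.   0. -65.  96.] [ 0.4585 -0.2101  0.2432] [ 1.80e+02 -2.00e-02  3.32e+00]
k 0.016 [ 0.4601 -0.2079] [0.0562 0.0271] -86.9 740
k 0.049 [ 0.4596 -0.2075] [0.0199 0.011 ] 3.2 166
25.7667 [ -2.   5. -21.  -0. -65.  96.] [ 0.4589 -0.2093  0.2431] [-1.80e+02 -2.00e-02  3.37e+00]
k 0.016 [ 0.4606 -0.2076] [0.0569 0.0296] -87.1 137
k 0.049 [ 0.461  -0.2082] [0.0199 0.0114] 3.3 27
[0.5229 0.2209 0.0854]
[0.5302 0.2227 0.0889]
[0.5359 0.226  0.0896]
[0.5391 0.2216 0.0861]
[0.5436 0.2236 0.0805]
[0.5631 0.2142 0.087 ]
[0.5666 0.2182 0.0896]
[0.5718 0.2155 0.0881]
[0.5756 0.2184 0.081 ]
[0.6241 0.2113 0.0872]
[0.629  0.2089 0.0853]
[0.6353 0.2149 0.0856]
[0.64   0.2168 0.0803]
0.6 0.033742400433967576
0.605 0.033742400433967576
0.61 0.04292269762957561
0.615 0.05279264091677624
```

Key 1 still in place. Grasp it.

Call:
apply_moves --targets '[{"dp": [0.0005,0,-0.04],"yaw": 0},{"dp": [0.0005,0.0005,-0.08],"yaw": 0},{"dp": [0.0005,0.0005,-0.12],"yaw": 0},{"dp": [0.0005,0.0005,-0.15],"yaw": 0},{"dp": [0.0005,0.0005,-0.178],"yaw": 0},{"dp": [0.0005,0.0005,-0.193],"yaw": 0},{"dp": [0.0005,0.0005,-0.198],"yaw": 0},{"dp": [0.0005,0.0005,-0.198],"yaw": 0},{"dp": [0.0005,0.0005,-0.198],"yaw": 0}]'

```text
time_s: 26.52
tcp_pos: [0.4605, -0.2079, 0.0457]
eef_rot: [180.0, -0.0, 3.5]
contact_force: [0.4, 0.9, 0.7]
gripper_width: 0.0872
gripper_force: 0.0
```

Call:
apply_moves --grip 1 --targets '[{"dp": [0,0,0],"yaw": 0},{"dp": [0,0,0],"yaw": 0},{"dp": [0,0,0],"yaw": 0},{"dp": [0,0,0],"yaw": 0},{"dp": [0,0,0],"yaw": 0},{"dp": [0,0,0],"yaw": 0},{"dp": [0,0,0],"yaw": 0},{"dp": [0,0,0],"yaw": 0},{"dp": [0,0,0],"yaw": 0},{"dp": [0,0,0],"yaw": 0},{"dp": [0,0,0],"yaw": 0},{"dp": [0,0,0],"yaw": 0},{"dp": [0,0,0],"yaw": 0},{"dp": [0,0,0],"yaw": 0}]'

```text
time_s: 27.68
tcp_pos: [0.4596, -0.2083, 0.045]
eef_rot: [-180.0, 0.0, 3.5]
contact_force: [0.7, -0.0, -0.8]
gripper_width: 0.0114
gripper_force: 55.0
```

Call:
apply_moves --targets '[{"dp": [0,0,0.02],"yaw": 0},{"dp": [0,0,0.06],"yaw": 0},{"dp": [0,0,0.1],"yaw": 0},{"dp": [0,0.01,0.14],"yaw": 0},{"dp": [0.01,0.03,0.17],"yaw": -1},{"dp": [0.023,0.068,0.17],"yaw": -2},{"dp": [0.036,0.106,0.17],"yaw": -3},{"dp": [0.049,0.144,0.17],"yaw": -4},{"dp": [0.062,0.182,0.17],"yaw": -5},{"dp": [0.075,0.22,0.17],"yaw": -6},{"dp": [0.088,0.258,0.17],"yaw": -7},{"dp": [0.101,0.296,0.17],"yaw": -8},{"dp": [0.114,0.334,0.17],"yaw": -8.6},{"dp": [0.125,0.37,0.17],"yaw": -8.6},{"dp": [0.132,0.4,0.17],"yaw": -8.6},{"dp": [0.136,0.42,0.16],"yaw": -8.6},{"dp": [0.1374,0.4267,0.13],"yaw": -8.6},{"dp": [0.1374,0.4267,0.11],"yaw": -8.6},{"dp": [0.1374,0.4267,0.1],"yaw": -8.6},{"dp": [0.1374,0.4267,0.1],"yaw": -8.6}]'

```text
time_s: 29.35
tcp_pos: [0.5952, 0.2171, 0.1417]
eef_rot: [179.8, 0.3, -5.2]
contact_force: [-0.2, -0.2, -1.1]
gripper_width: 0.0115
gripper_force: 55.0
```

Run:
```python
from h import *
i,P,c=cap("wrist"); s=get_state(); print(s["tcp_pos"],s["eef_rot"],s["gripper_width"],s["contact_force"])
m=(i.max(-1)<70)&(np.abs(P[...,0]-.6)<.05)&(np.abs(P[...,1]-.215)<.05)&(P[...,2]>.1)&(P[...,2]<.13)
q=P[m]; print(*rect(q)) if len(q)>5 else None
m=(i.max(-1)<90)&(np.abs(P[...,0]-.63)<.05)&(np.abs(P[...,1]-.215)<.05)&(P[...,2]>.046)&(P[...,2]<.06)
q=P[m]; print("k2 top",*rect(q)) if len(q)>5 else None
```

```text
[0.5963795  0.21745333 0.14387214] [ 1.79881844e+02  1.20014128e-01 -5.14328043e+00] 0.011954086696659075 [0.59390449 0.52069284 0.37886068]
[0.6043 0.2169] [0.056  0.0106] 85.0 1669
k2 top [0.6297 0.2153] [0.0571 0.0272] 84.8 1811
```

Call:
apply_moves --targets '[{"dp": [0,0,-0.01],"yaw": 0},{"dp": [0,0,-0.02],"yaw": 0},{"dp": [0,0,-0.028],"yaw": 0},{"dp": [0,0,-0.036],"yaw": 0},{"dp": [0,0,-0.043],"yaw": 0},{"dp": [0,0,-0.049],"yaw": 0},{"dp": [0,0,-0.053],"yaw": 0},{"dp": [0,0,-0.053],"yaw": 0}]'

```text
time_s: 30.07
tcp_pos: [0.5966, 0.2181, 0.0909]
eef_rot: [179.9, 0.1, -5.1]
contact_force: [0.8, 0.2, -0.2]
gripper_width: 0.0117
gripper_force: 55.0
```

Call:
apply_moves --targets '[{"dp": [0,0,-0.004],"yaw": 0},{"dp": [0,0,-0.008],"yaw": 0},{"dp": [0,0,-0.011],"yaw": 0},{"dp": [0,0,-0.013],"yaw": 0},{"dp": [0,0,-0.0145],"yaw": 0},{"dp": [0,0,-0.0145],"yaw": 0},{"dp": [0,0,-0.0145],"yaw": 0}]'

```text
time_s: 30.65
tcp_pos: [0.5971, 0.2183, 0.0781]
eef_rot: [-180.0, -0.0, -5.1]
contact_force: [-2.4, -0.6, 4.3]
gripper_width: 0.0119
gripper_force: 55.0
```

Call:
apply_moves --grip -1 --targets '[{"dp": [0,0,0],"yaw": 0},{"dp": [0,0,0],"yaw": 0},{"dp": [0,0,0],"yaw": 0},{"dp": [0,0,0.02],"yaw": 0},{"dp": [0,0,0.06],"yaw": 0},{"dp": [0,0,0.1],"yaw": 0},{"dp": [0,0,0.14],"yaw": 0},{"dp": [0,0,0.18],"yaw": 0},{"dp": [0,0,0.22],"yaw": 0},{"dp": [0,0,0.26],"yaw": 0},{"dp": [-0.03,-0.02,0.29],"yaw": 0},{"dp": [-0.06,-0.04,0.32],"yaw": 0},{"dp": [-0.09,-0.07,0.34],"yaw": 0},{"dp": [-0.12,-0.1,0.34],"yaw": 0},{"dp": [-0.14,-0.12,0.34],"yaw": 0},{"dp": [-0.14,-0.12,0.34],"yaw": 0},{"dp": [-0.14,-0.12,0.34],"yaw": 0}]'

```text
time_s: 32.07
tcp_pos: [0.4557, 0.097, 0.4193]
eef_rot: [-179.8, -0.2, -5.2]
contact_force: [0.6, 0.5, 0.1]
gripper_width: 0.0877
gripper_force: 0.0
```

Run:
```python
from h import *
def line(q):
    (vx,vy,x,y)=cv2.fitLine(q[:,:2].astype(np.float32),cv2.DIST_HUBER,0,.01,.01).ravel(); return np.degrees(np.arctan2(vy,vx)).round(1),np.round([x,y],4)
for n in("scene","side","wrist"):
    i,P,c=cap(n); s=get_state()
    if n=="wrist": print(s["tcp_pos"],s["eef_rot"]); save("w4",i)
    Y=(i[...,0].astype(int)-i[...,2]>50)&(i[...,1]>90)
    q=P[Y&(np.hypot(P[...,0]-.472,P[...,1]-.376)<.07)&(P[...,2]>.252)&(P[...,2]<.268)]
    if len(q)>10: print(n,"mouth",*rect(q),np.median(q[:,2]))
    q=blob(P,(.605,.01),.062,.096,.112)
    if len(q)>10: print(n,"bar",line(q),rect(q))
    q=blob(P,(.605,.01),.1,.112,.12)
    if len(q)>10: print(n,"posts",rect(q))
    B=(i[...,2].astype(int)-i[...,0]>40)
    q=P[B&(np.hypot(P[...,0]-.475,P[...,1]-.38)<.11)&(np.abs(P[...,2]-.003)<.008)]
    if len(q)>10: print(n,"mat",rect(q))
    G=(i[...,1].astype(int)-i[...,0]>15)
    q=P[G&(np.hypot(P[...,0]-.73,P[...,1]-.03)<.2)&(P[...,2]>.044)&(P[...,2]<.056)]
    if len(q)>10: print(n,"wellrim50",rect(q))
    p=blob(P,(.615,.217),.06,.05,.056); 
    if len(p)>9: print("keys top",rect(p),np.median(p[:,2]))
```

```text
scene mouth [0.4722 0.3749] [0.0577 0.0568] 2.5 219 0.2604800762988208
scene bar (np.float32(-84.6), array([ 0.6017, -0.01  ], dtype=float32)) (array([0.5979, 0.0094]), array([0.1233, 0.0246]), -84.9, 318)
scene posts (array([0.5975, 0.0183]), array([0.1653, 0.0253]), -85.8, 106)
scene mat (array([0.4581, 0.3823]), array([0.1067, 0.1057]), 3.6, 287)
scene wellrim50 (array([0.7106, 0.0278]), array([0.236 , 0.1695]), 4.7, 658)
keys top (array([0.6077, 0.2161]), array([0.1038, 0.0865]), -4.4, 401) 0.053125908922643836
side mouth [0.4722 0.3771] [0.0559 0.0554] 0.7 283 0.260367946717983
side bar (np.float32(-85.6), array([0.5958, 0.0088], dtype=float32)) (array([0.5973, 0.01  ]), array([0.1178, 0.0232]), -85.3, 212)
side posts (array([0.5972, 0.022 ]), array([0.1665, 0.0226]), -85.3, 66)
side mat (array([0.4575, 0.3829]), array([0.1068, 0.1067]), -86.5, 1008)
side wellrim50 (array([0.7033, 0.0319]), array([0.2388, 0.1712]), 4.6, 364)
keys top (array([0.607 , 0.2198]), array([0.1031, 0.0855]), -4.8, 342) 0.051784665796431775
[0.45739039 0.09876063 0.41723166] [ 1.79992937e+02  2.12682620e-02 -5.12692409e+00]
wrist mouth [0.4706 0.3734] [0.0549 0.0515] 0.9 758 0.26038522230426514
wrist bar (np.float32(-85.5), array([0.5958, 0.0102], dtype=float32)) (array([0.5962, 0.0114]), array([0.1195, 0.0236]), -85.2, 1352)
wrist posts (array([0.5956, 0.0198]), array([0.1654, 0.0242]), -85.3, 439)
wrist mat (array([0.4573, 0.3824]), array([0.1091, 0.1078]), -86.4, 1356)
wrist wellrim50 (array([0.6454, 0.0242]), array([0.1676, 0.124 ]), -85.2, 1013)
keys top (array([0.6061, 0.217 ]), array([0.1022, 0.0863]), -4.9, 1727) 0.05277632524031928
```

View pics/w4.png

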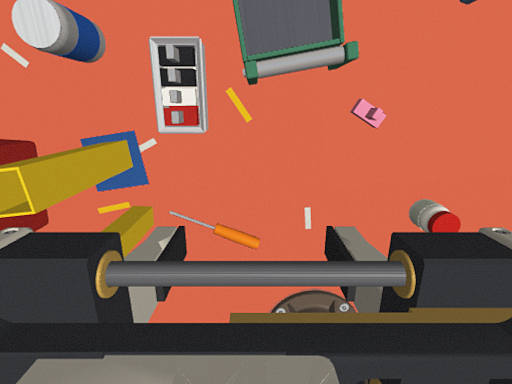

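Call:
apply_moves --targets '[{"dp": [0.002,0.04,0],"yaw": 1},{"dp": [0.004,0.08,0],"yaw": 2},{"dp": [0.006,0.12,0],"yaw": 3},{"dp": [0.008,0.16,0],"yaw": 4},{"dp": [0.01,0.2,0],"yaw": 5},{"dp": [0.012,0.24,0],"yaw": 6},{"dp": [0.0142,0.27,0],"yaw": 6.6},{"dp": [0.0142,0.277,0],"yaw": 6.6},{"dp": [0.0142,0.277,-0.02],"yaw": 6.6},{"dp": [0.0142,0.277,-0.05],"yaw": 6.6},{"dp": [0.0142,0.277,-0.08],"yaw": 6.6},{"dp": [0.0142,0.277,-0.11],"yaw": 6.6},{"dp": [0.0142,0.277,-0.14],"yaw": 6.6},{"dp": [0.0142,0.277,-0.165],"yaw": 6.6},{"dp": [0.0142,0.277,-0.18],"yaw": 6.6},{"dp": [0.0142,0.277,-0.187],"yaw": 6.6},{"dp": [0.0142,0.277,-0.187],"yaw": 6.6},{"dp": [0.0142,0.277,-0.187],"yaw": 6.6}]'

```text
time_s: 33.72
tcp_pos: [0.4717, 0.3758, 0.2305]
eef_rot: [179.9, 0.0, 1.5]
contact_force: [0.1, 0.1, -0.2]
gripper_width: 0.0875
gripper_force: 0.0
```

Call:
apply_moves --grip 1 --squeeze 25 --targets '[{"dp": [0,0,0],"yaw": 0},{"dp": [0,0,0],"yaw": 0},{"dp": [0,0,0],"yaw": 0},{"dp": [0,0,0],"yaw": 0},{"dp": [0,0,0],"yaw": 0},{"dp": [0,0,0],"yaw": 0},{"dp": [0,0,0],"yaw": 0},{"dp": [0,0,0],"yaw": 0},{"dp": [0,0,0],"yaw": 0},{"dp": [0,0,0],"yaw": 0}]'

```text
time_s: 34.55
tcp_pos: [0.4714, 0.3755, 0.2309]
eef_rot: [-180.0, -0.0, 1.5]
contact_force: [-0.1, 0.4, 3.1]
gripper_width: 0.0539
gripper_force: 25.0
```

Call:
apply_moves --targets '[{"dp": [0,0,0.02],"yaw": 0},{"dp": [0,0,0.05],"yaw": 0},{"dp": [0,0,0.09],"yaw": 0},{"dp": [0,0,0.125],"yaw": 0},{"dp": [0,-0.01,0.145],"yaw": 0},{"dp": [0,-0.03,0.15],"yaw": 0},{"dp": [0.002,-0.06,0.15],"yaw": 0.5},{"dp": [0.007,-0.095,0.15],"yaw": 1},{"dp": [0.012,-0.13,0.15],"yaw": 1.5},{"dp": [0.017,-0.165,0.15],"yaw": 2},{"dp": [0.022,-0.2,0.15],"yaw": 2.5},{"dp": [0.027,-0.235,0.15],"yaw": 3.3},{"dp": [0.032,-0.27,0.15],"yaw": 3.3},{"dp": [0.037,-0.3,0.15],"yaw": 3.3},{"dp": [0.041,-0.33,0.15],"yaw": 3.3},{"dp": [0.044,-0.35,0.15],"yaw": 3.3},{"dp": [0.045,-0.36,0.15],"yaw": 3.3},{"dp": [0.045,-0.362,0.15],"yaw": 3.3},{"dp": [0.045,-0.362,0.15],"yaw": 3.3}]'

```text
time_s: 36.13
tcp_pos: [0.5155, 0.0127, 0.3794]
eef_rot: [-180.0, 0.1, 4.7]
contact_force: [-0.6, 0.5, -3.5]
gripper_width: 0.0542
gripper_force: 25.0
```

```bash
cat > tb.py <<'E'
from h import *
def tube(cam,near,rad=.3):
    i,P,c=cap(cam); Y=(i[...,0].astype(int)-i[...,2]>50)&(i[...,1].astype(int)-i[...,2]>35)
    n,l,st,_=cv2.connectedComponentsWithStats((Y&np.isfinite(P[...,0])&(np.hypot(P[...,0]-near[0],P[...,1]-near[1])<rad)&(P[...,2]>.012)).astype(np.uint8))
    k=1+np.argmax(st[1:,4]); return i,P,P[l==k]
E
python3 - <<'E'
from tb import *
s=get_state(); print(s["tcp_pos"],s["eef_rot"],s["contact_force"],s["gripper_width"])
for n in("scene","side"):
    i,P,q=tube(n,(.52,.013),.15); save("t_"+n,i)
    print(n,len(q),q.min(0).round(3),q.max(0).round(3))
    for z in np.arange(.14,.4,.03):
        m=np.abs(q[:,2]-z)<.012
        if m.sum()>10: print(z.round(3),q[m].min(0)[:2].round(3),q[m].max(0)[:2].round(3))
E
```

```text
[0.51550503 0.01265613 0.37940782] [-1.79996830e+02  1.10837993e-01  4.68026545e+00] [-0.64472564  0.48940268 -3.46178048] 0.05416300017373956
scene 1806 [ 0.489 -0.031  0.149] [0.558 0.049 0.442]
0.17 [ 0.492 -0.017] [0.546 0.042]
0.2 [ 0.49  -0.017] [0.546 0.041]
0.23 [ 0.491 -0.017] [0.546 0.043]
0.26 [ 0.491 -0.017] [0.546 0.042]
0.29 [ 0.49  -0.017] [0.546 0.04 ]
0.32 [ 0.494 -0.017] [0.546 0.042]
0.35 [ 0.489 -0.029] [0.547 0.043]
0.38 [ 0.503 -0.015] [0.547 0.042]
side 1582 [ 0.473 -0.015  0.15 ] [0.542 0.101 0.437]
0.17 [ 0.488 -0.012] [0.54  0.045]
0.2 [ 0.488 -0.012] [0.539 0.046]
0.23 [ 0.488 -0.013] [0.541 0.047]
0.26 [ 0.487 -0.013] [0.542 0.045]
0.29 [ 0.488 -0.014] [0.541 0.045]
0.32 [ 0.487 -0.015] [0.541 0.046]
0.35 [ 0.487 -0.011] [0.54  0.056]
0.38 [ 0.487 -0.012] [0.524 0.059]
```

Run:
```python
import numpy as np
ex=np.array([.9965,.0837])
for th in range(0,60,4):
    t=np.radians(th);z0=.003 if th<50 else .001;g=.225
    d=(.012+(.093-z0)*np.sin(t))/np.cos(t)
    x=-d+g*np.sin(t)-.027*np.cos(t);z=z0+g*np.cos(t)+.027*np.sin(t)
    print(th,(x*1000).round(1),(z*1000).round(1),"dp",np.round(np.r_[(x+.080)*ex,z+.003-.381],4))
```

```text
0 -39.0 228.0 dp [ 0.0409  0.0034 -0.15  ]
4 -29.6 229.3 dp [ 0.0503  0.0042 -0.1487]
8 -20.2 229.6 dp [ 0.0596  0.005  -0.1484]
12 -11.0 228.7 dp [ 0.0687  0.0058 -0.1493]
16 -2.2 226.7 dp [ 0.0775  0.0065 -0.1513]
20 6.1 223.7 dp [ 0.0858  0.0072 -0.1543]
24 13.6 219.5 dp [ 0.0933  0.0078 -0.1585]
28 20.3 214.3 dp [ 0.1     0.0084 -0.1637]
32 25.9 208.1 dp [ 0.1056  0.0089 -0.1699]
36 30.2 200.9 dp [ 0.1098  0.0092 -0.1771]
40 32.8 192.7 dp [ 0.1124  0.0094 -0.1853]
44 33.3 183.6 dp [ 0.1129  0.0095 -0.1944]
48 31.3 173.6 dp [ 0.1109  0.0093 -0.2044]
52 23.4 160.8 dp [ 0.1031  0.0087 -0.2172]
56 13.6 149.2 dp [ 0.0933  0.0078 -0.2288]
```

Call:
apply_moves --targets '[{"dp": [0,0,-0.04],"yaw": 0},{"dp": [0,0,-0.075],"yaw": 0},{"dp": [0,0,-0.105],"yaw": 0},{"dp": [0,0,-0.13],"yaw": 0},{"dp": [0,0,-0.145],"yaw": 0},{"dp": [0,0,-0.149],"yaw": 0},{"dp": [0,0,-0.149],"yaw": 0}]'

```text
time_s: 36.82
tcp_pos: [0.5156, 0.014, 0.2305]
eef_rot: [180.0, 0.1, 4.8]
contact_force: [0.6, -0.6, -3.2]
gripper_width: 0.0543
gripper_force: 25.0
```

Call:
apply_moves --targets '[{"dp": [0.02,0.0017,0.001],"yaw": 0},{"dp": [0.041,0.0034,0.001],"yaw": 0},{"dp": [0.05,0.0042,0.001],"yaw": 0},{"dp": [0.06,0.005,0.001],"yaw": 0},{"dp": [0.069,0.0058,0.0],"yaw": 0},{"dp": [0.0775,0.0065,-0.002],"yaw": 0},{"dp": [0.086,0.0072,-0.005],"yaw": 0},{"dp": [0.0933,0.0078,-0.0095],"yaw": 0},{"dp": [0.1,0.0084,-0.0145],"yaw": 0},{"dp": [0.1056,0.0089,-0.021],"yaw": 0},{"dp": [0.11,0.0092,-0.028],"yaw": 0},{"dp": [0.11,0.0092,-0.028],"yaw": 0},{"dp": [0.11,0.0092,-0.028],"yaw": 0}]'

```text
time_s: 37.9
tcp_pos: [0.6269, 0.0227, 0.2031]
eef_rot: [-180.0, -0.0, 4.8]
contact_force: [-0.3, -0.2, -2.8]
gripper_width: 0.0537
gripper_force: 25.0
```

```bash
cat >> tb.py <<'E'
O=np.array([.596,.020]);ex=np.array([.9965,.0837]);ey=np.array([-.0837,.9965])
def prof(cam,near=(.56,.02),rad=.25):
    i,P,q=tube(cam,near,rad)
    q=q[np.abs((q[:,:2]-O)@ey)<.045]
    X=np.c_[(q[:,:2]-O)@ex,q[:,2]].astype(np.float32)
    (c,s,a)=cv2.minAreaRect(X); b=cv2.boxPoints((c,s,a)); print(cam,len(q),"rect",np.round(c,3),np.round(s,3),round(a,1),"corners",b.round(3).tolist())
    return i
E
python3 - <<'E'
from tb import *
s=get_state(); print(s["tcp_pos"],s["contact_force"],s["moment"])
save("l_side",prof("side")); save("l_scene",prof("scene"))
E
```

```text
[0.62689599 0.0227185  0.20305388] [-0.31705618 -0.15144364 -2.81532948] [-0.01614484 -0.22181049 -0.0379406 ]
side 1637 rect [-0.03   0.131] [0.269 0.08 ] 64.2 corners [[-0.12399999797344208, 0.027000000700354576], [-0.052000001072883606, -0.00800000037997961], [0.06499999761581421, 0.23399999737739563], [-0.007000000216066837, 0.26899999380111694]]
scene 165 rect [0.039 0.18 ] [0.174 0.019] 67.7 corners [[-0.003000000026077032, 0.10300000011920929], [0.014000000432133675, 0.09600000083446503], [0.07999999821186066, 0.25600001215934753], [0.06300000101327896, 0.2630000114440918]]
```

View pics/l_side.png

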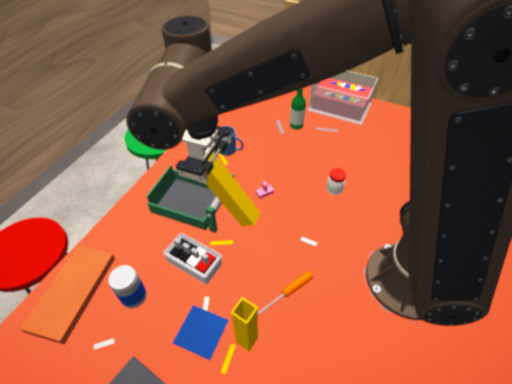

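Call:
apply_moves --targets '[{"dp": [0.0024,0.0002,-0.0083],"yaw": 0},{"dp": [0.003,0.0003,-0.013],"yaw": 0},{"dp": [0.003,0.0003,-0.0174],"yaw": 0},{"dp": [0.002,0.0002,-0.0225],"yaw": 0},{"dp": [0.001,0.0001,-0.0274],"yaw": 0},{"dp": [-0.003,-0.0002,-0.034],"yaw": 0},{"dp": [-0.007,-0.0005,-0.04],"yaw": 0},{"dp": [-0.012,-0.001,-0.046],"yaw": 0},{"dp": [-0.0167,-0.0014,-0.0515],"yaw": 0},{"dp": [-0.0205,-0.0018,-0.055],"yaw": 0},{"dp": [-0.0205,-0.0018,-0.055],"yaw": 0},{"dp": [-0.0205,-0.0018,-0.055],"yaw": 0}]'

```text
time_s: 39.0
tcp_pos: [0.6044, 0.0206, 0.1476]
eef_rot: [180.0, 0.1, 4.8]
contact_force: [1.1, 0.6, -2.8]
gripper_width: 0.054
gripper_force: 25.0
```

```bash
cat >> tb.py <<'E'
def face(cam):
    "fit upper face / sides: tilt from principal direction of each y-slab"
    i,P,q=tube(cam,(.56,.02),.25); y=(q[:,:2]-O)@ey; X=np.c_[(q[:,:2]-O)@ex,q[:,2]]
    m=np.abs(y)<.02; X=X[m]; X=X[X[:,0]<.0]
    p,*_=np.linalg.lstsq(np.c_[X[:,0],np.ones(len(X))],X[:,1],rcond=None)
    print(cam,"mean y",y.mean().round(4),"slope deg",np.degrees(np.arctan(p[0])).round(1),"face z at x=0",p[1].round(4),"minz pts",X[np.argsort(X[:,1])[:3]].round(3).tolist(),len(X)); return i
E
python3 - <<'E'
from tb import *
s=get_state(); print(s["tcp_pos"],s["contact_force"],s["moment"])
face("side"); face("scene")
E
```

```text
[0.60438554 0.02057366 0.14759697] [ 1.0564971   0.55169551 -2.7930806 ] [-0.04164954 -0.21071427 -0.0155109 ]
side mean y 0.0111 slope deg 36.3 face z at x=0 0.1853 minz pts [[-0.194, 0.04], [-0.193, 0.041], [-0.195, 0.041]] 787
scene mean y -0.0075 slope deg 36.1 face z at x=0 0.1871 minz pts [[-0.197, 0.043], [-0.197, 0.044], [-0.195, 0.045]] 324
```

Call:
apply_moves --targets '[{"dp": [-0.004,-0.0003,-0.003],"yaw": 0},{"dp": [-0.007,-0.0006,-0.006],"yaw": 0},{"dp": [-0.01,-0.0008,-0.008],"yaw": 0},{"dp": [-0.01,-0.0008,-0.008],"yaw": 0},{"dp": [-0.01,-0.0008,-0.008],"yaw": 0}]'

```text
time_s: 39.52
tcp_pos: [0.5949, 0.0199, 0.1402]
eef_rot: [180.0, 0.1, 4.8]
contact_force: [-0.8, 0.6, 0.1]
gripper_width: 0.0536
gripper_force: 25.0
```

Run:
```python
from tb import *
s=get_state(); print(s["tcp_pos"],s["contact_force"],s["moment"])
save("l2_side",face("side")); face("scene")
```

```text
[0.59494678 0.01985801 0.14022626] [-0.84345976  0.5904079   0.13531475] [-0.06286029  0.13787036 -0.0101194 ]
side mean y 0.0114 slope deg 34.0 face z at x=0 0.1837 minz pts [[-0.209, 0.041], [-0.209, 0.043], [-0.207, 0.043]] 786
scene mean y -0.008 slope deg 33.6 face z at x=0 0.1853 minz pts [[-0.212, 0.04], [-0.21, 0.046], [-0.208, 0.047]] 344
```

Call:
apply_moves --targets '[{"dp": [0.002,0.0002,-0.003],"yaw": 0},{"dp": [0.004,0.0003,-0.006],"yaw": 0},{"dp": [0.006,0.0005,-0.009],"yaw": 0},{"dp": [0.006,0.0005,-0.009],"yaw": 0},{"dp": [0.006,0.0005,-0.009],"yaw": 0}]'

```text
time_s: 40.03
tcp_pos: [0.6021, 0.0204, 0.1314]
eef_rot: [180.0, -0.0, 4.8]
contact_force: [-1.4, -0.6, 1.7]
gripper_width: 0.0537
gripper_force: 25.0
```

Run:
```python
from tb import *
s=get_state(); print(s["tcp_pos"],s["contact_force"],s["moment"])
i=face("side"); face("scene"); save("l3",cv2.resize(i[130:300,130:330],None,fx=4,fy=3.5))
```

```text
[0.60208697 0.02044207 0.13139158] [-1.42160778 -0.56867426  1.72524744] [-0.15795485 -0.00245218  0.04487595]
side mean y 0.0115 slope deg 31.1 face z at x=0 0.1703 minz pts [[-0.207, 0.044], [-0.206, 0.045], [-0.206, 0.045]] 797
scene mean y -0.0083 slope deg 31.1 face z at x=0 0.1728 minz pts [[-0.21, 0.046], [-0.21, 0.046], [-0.206, 0.047]] 406
```

View pics/l3.png

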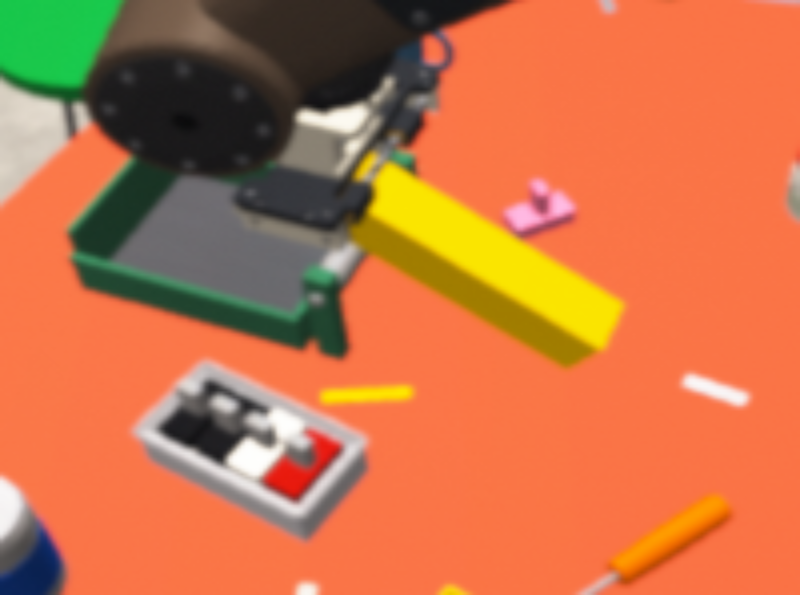

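Call:
apply_moves --grip -0.58 --targets '[{"dp": [0,0,0],"yaw": 0},{"dp": [0,0,0],"yaw": 0},{"dp": [0,0,0],"yaw": 0},{"dp": [0,0,0],"yaw": 0},{"dp": [0,0,0.01],"yaw": 0},{"dp": [0,0,0.04],"yaw": 0},{"dp": [0,0,0.08],"yaw": 0},{"dp": [0,0,0.12],"yaw": 0},{"dp": [-0.03,-0.0025,0.14],"yaw": 0},{"dp": [-0.06,-0.005,0.14],"yaw": 0},{"dp": [-0.095,-0.008,0.14],"yaw": 0},{"dp": [-0.13,-0.011,0.14],"yaw": 0},{"dp": [-0.13,-0.011,0.14],"yaw": 0},{"dp": [-0.13,-0.011,0.14],"yaw": 0},{"dp": [-0.13,-0.011,0.14],"yaw": 0}]'

```text
time_s: 41.38
tcp_pos: [0.472, 0.0096, 0.2728]
eef_rot: [-180.0, -0.1, 4.8]
contact_force: [0.7, 0.1, 1.0]
gripper_width: 0.0692
gripper_force: 0.0
```

Run:
```python
from tb import *
s=get_state(); print(s["tcp_pos"],s["contact_force"],s["gripper_width"])
face("side"); face("scene")
i,P,q=tube("scene",(.56,.02),.25); y=(q[:,:2]-O)@ey; x=(q[:,:2]-O)@ex
for a in(-.18,-.12,-.06,0): m=np.abs(x-a)<.012; print(a,m.sum(),y[m].min().round(3),y[m].max().round(3))
i,P,q=tube("side",(.56,.02),.25); y=(q[:,:2]-O)@ey; x=(q[:,:2]-O)@ex
for a in(-.18,-.12,-.06,0): m=np.abs(x-a)<.012; print(a,m.sum(),y[m].min().round(3),y[m].max().round(3))
```

```text
[0.47204421 0.00958444 0.272832  ] [0.74898309 0.08424203 1.02172289] 0.06918305310392003
side mean y 0.0112 slope deg 30.5 face z at x=0 0.1676 minz pts [[-0.205, 0.045], [-0.207, 0.045], [-0.205, 0.045]] 836
scene mean y -0.0062 slope deg 27.9 face z at x=0 0.1618 minz pts [[-0.208, 0.045], [-0.21, 0.045], [-0.209, 0.046]] 642
-0.18 116 -0.028 0.027
-0.12 141 -0.029 0.026
-0.06 161 -0.028 0.027
0 281 -0.029 0.066
-0.18 192 -0.026 0.031
-0.12 215 -0.026 0.031
-0.06 220 -0.027 0.031
0 238 -0.079 0.032
```

Call:
apply_moves --grip -1 --targets '[{"dp": [-0.034,-0.003,0],"yaw": 0},{"dp": [-0.034,-0.003,-0.035],"yaw": 0},{"dp": [-0.034,-0.003,-0.07],"yaw": 0},{"dp": [-0.034,-0.003,-0.105],"yaw": 0},{"dp": [-0.034,-0.003,-0.135],"yaw": 0},{"dp": [-0.034,-0.003,-0.16],"yaw": 0},{"dp": [-0.034,-0.003,-0.18],"yaw": 0},{"dp": [-0.034,-0.003,-0.197],"yaw": 0},{"dp": [-0.034,-0.003,-0.208],"yaw": 0},{"dp": [-0.034,-0.003,-0.208],"yaw": 0},{"dp": [-0.034,-0.003,-0.208],"yaw": 0}]'

```text
time_s: 42.5
tcp_pos: [0.4377, 0.0063, 0.0629]
eef_rot: [179.9, 0.1, 4.8]
contact_force: [-0.3, 0.5, -0.2]
gripper_width: 0.0877
gripper_force: 0.0
```

Call:
apply_moves --grip 1 --squeeze 10 --targets '[{"dp": [0,0,0],"yaw": 0},{"dp": [0,0,0],"yaw": 0},{"dp": [0,0,0],"yaw": 0},{"dp": [0,0,0],"yaw": 0},{"dp": [0,0,0],"yaw": 0},{"dp": [0,0,0],"yaw": 0},{"dp": [0,0,0],"yaw": 0},{"dp": [0,0,0],"yaw": 0},{"dp": [0,0,0],"yaw": 0},{"dp": [0,0,0],"yaw": 0}]'

```text
time_s: 43.33
tcp_pos: [0.4379, 0.0065, 0.0638]
eef_rot: [-180.0, -0.0, 4.8]
contact_force: [-2.0, 0.4, 5.7]
gripper_width: 0.0539
gripper_force: 10.0
```

Run:
```python
import numpy as np
from h import *
print(get_state()["tcp_pos"],get_state()["contact_force"])
ex=np.array([.9965,.0837]);G0=None
for th in range(59,135,5):
    t=np.radians(th);n=np.array([np.cos(t),-np.sin(t)]);u=np.array([np.sin(t),np.cos(t)])
    sg=.153-.013*min(1,(th-59)/60)
    G=np.array([0,.093])-.054*n-sg*u
    if G0 is None:G0=G
    d=G-G0; print(th,G.round(3),np.round(np.r_[d[0]*ex,d[1]],4))
```

```text
[0.43788003 0.00651358 0.06382075] [-2.04009261  0.36987728  5.72727975]
59 [-0.159  0.06 ] [0. 0. 0.]
64 [-0.16   0.075] [-0.0013 -0.0001  0.0145]
69 [-0.16   0.089] [-0.0012 -0.0001  0.0289]
74 [-0.159  0.104] [0.0001 0.     0.0431]
79 [-0.156  0.118] [0.0027 0.0002 0.0572]
84 [-0.152  0.131] [0.0065 0.0005 0.0708]
89 [-0.147  0.144] [0.0115 0.001  0.0839]
94 [-0.141  0.157] [0.0176 0.0015 0.0965]
99 [-0.134  0.169] [0.0248 0.0021 0.1084]
104 [-0.126  0.18 ] [0.0329 0.0028 0.1196]
109 [-0.117  0.19 ] [0.042  0.0035 0.1299]
114 [-0.107  0.2  ] [0.0519 0.0044 0.1392]
119 [-0.096  0.208] [0.0625 0.0052 0.1476]
124 [-0.086  0.216] [0.0728 0.0061 0.1556]
129 [-0.075  0.223] [0.0838 0.007  0.1626]
134 [-0.063  0.229] [0.0954 0.008  0.1686]
```

Call:
apply_moves --targets '[{"dp": [-0.001,0,0.0075],"yaw": 0},{"dp": [-0.0013,-0.0001,0.0145],"yaw": 0},{"dp": [-0.0013,-0.0001,0.0215],"yaw": 0},{"dp": [-0.0012,-0.0001,0.029],"yaw": 0},{"dp": [-0.0005,0,0.036],"yaw": 0},{"dp": [0,0,0.043],"yaw": 0},{"dp": [0.0014,0.0001,0.05],"yaw": 0},{"dp": [0.0027,0.0002,0.057],"yaw": 0},{"dp": [0.0046,0.0003,0.064],"yaw": 0},{"dp": [0.0065,0.0005,0.071],"yaw": 0},{"dp": [0.0065,0.0005,0.071],"yaw": 0}]'

```text
time_s: 44.25
tcp_pos: [0.4456, 0.0073, 0.1361]
eef_rot: [-180.0, -0.1, 4.8]
contact_force: [0.5, 0.3, -1.9]
gripper_width: 0.0535
gripper_force: 10.0
```

Run:
```python
from tb import *
s=get_state(); print(s["tcp_pos"],s["contact_force"],s["gripper_width"],s["gripper_force"])
save("r1",face("side")); face("scene")
```

```text
[0.44555926 0.00732903 0.13611704] [ 0.54894048  0.33250352 -1.85435341] 0.05353452657866835 10.000018626451492
side mean y 0.0124 slope deg 5.5 face z at x=0 0.1578 minz pts [[-0.082, 0.147], [-0.088, 0.147], [-0.084, 0.147]] 298
scene mean y -0.0057 slope deg 5.3 face z at x=0 0.1595 minz pts [[-0.133, 0.142], [-0.132, 0.142], [-0.148, 0.143]] 631
```

Call:
apply_moves --targets '[{"dp": [0.0025,0.0002,0.0065],"yaw": 0},{"dp": [0.005,0.0005,0.013],"yaw": 0},{"dp": [0.008,0.0007,0.0195],"yaw": 0},{"dp": [0.011,0.001,0.0257],"yaw": 0},{"dp": [0.0145,0.0013,0.0317],"yaw": 0},{"dp": [0.0183,0.0016,0.0376],"yaw": 0},{"dp": [0.0222,0.002,0.0432],"yaw": 0},{"dp": [0.0264,0.0023,0.0488],"yaw": 0},{"dp": [0.031,0.0026,0.054],"yaw": 0},{"dp": [0.0355,0.003,0.0591],"yaw": 0},{"dp": [0.04,0.0034,0.0638],"yaw": 0},{"dp": [0.0454,0.0039,0.0684],"yaw": 0},{"dp": [0.051,0.0043,0.0726],"yaw": 0},{"dp": [0.056,0.0047,0.0768],"yaw": 0},{"dp": [0.056,0.0047,0.0768],"yaw": 0},{"dp": [0.056,0.0047,0.0768],"yaw": 0},{"dp": [0.061,0.0052,0.081],"yaw": 0},{"dp": [0.0663,0.0056,0.0848],"yaw": 0},{"dp": [0.0663,0.0056,0.0848],"yaw": 0}]'

```text
time_s: 45.93
tcp_pos: [0.5118, 0.0127, 0.2202]
eef_rot: [180.0, -0.1, 4.8]
contact_force: [0.8, -0.2, -0.6]
gripper_width: 0.054
gripper_force: 10.0
```

Run:
```python
from tb import *
s=get_state(); print(s["time_s"],s["tcp_pos"],s["contact_force"],s["gripper_width"],s["gripper_force"])
save("r2",face("side")); i=face("scene"); save("r3",cv2.resize(i[150:330,230:400],None,fx=4,fy=3.3))
```

```text
45.9333 [0.51178651 0.01273798 0.22021739] [ 0.80867978 -0.1863368  -0.61147113] 0.054044856330979815 9.999960903078318
side mean y 0.0187 slope deg 6.5 face z at x=0 0.2449 minz pts [[-0.01, 0.088], [-0.001, 0.173], [-0.148, 0.203]] 208
scene mean y -0.0061 slope deg -34.0 face z at x=0 0.1721 minz pts [[-0.003, 0.167], [-0.001, 0.168], [-0.002, 0.17]] 538
```

View pics/r3.png

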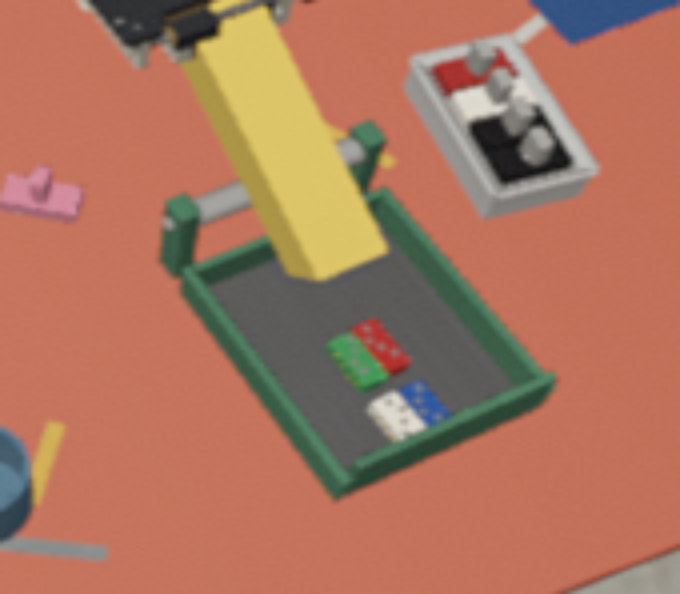

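Call:
apply_moves --targets '[{"dp": [0,0,0],"yaw": 0},{"dp": [0,0,0],"yaw": 0},{"dp": [0,0,0],"yaw": 0},{"dp": [0,0,0],"yaw": 0},{"dp": [-0.005,-0.0004,-0.004],"yaw": 0},{"dp": [-0.0103,-0.0009,-0.008],"yaw": 0},{"dp": [-0.0155,-0.0013,-0.012],"yaw": 0},{"dp": [-0.0209,-0.0017,-0.0164],"yaw": 0},{"dp": [-0.0258,-0.0022,-0.021],"yaw": 0},{"dp": [-0.0308,-0.0026,-0.0257],"yaw": 0},{"dp": [-0.0355,-0.003,-0.031],"yaw": 0},{"dp": [-0.04,-0.0033,-0.036],"yaw": 0},{"dp": [-0.048,-0.004,-0.0472],"yaw": 0},{"dp": [-0.0553,-0.0046,-0.0591],"yaw": 0},{"dp": [-0.0613,-0.0051,-0.0718],"yaw": 0},{"dp": [-0.0663,-0.0056,-0.0848],"yaw": 0},{"dp": [-0.07,-0.0059,-0.099],"yaw": 0},{"dp": [-0.0727,-0.0061,-0.1125],"yaw": 0},{"dp": [-0.074,-0.0062,-0.127],"yaw": 0},{"dp": [-0.074,-0.0062,-0.127],"yaw": 0}]'

```text
time_s: 47.7
tcp_pos: [0.434, 0.0055, 0.0899]
eef_rot: [179.9, 0.3, 4.7]
contact_force: [-2.0, -0.1, -1.4]
gripper_width: 0.0537
gripper_force: 10.0
```

Run:
```python
from tb import *
s=get_state(); print(s["time_s"],s["tcp_pos"],s["contact_force"],s["gripper_width"],s["gripper_force"])
face("side"); i=face("scene"); save("r4",i)
i,P,c=cap("scene"); q=blob(P,(.74,.03),.07,.015,.06); print(len(q),rect(q))
```

```text
47.7 [0.43396243 0.00549457 0.08990859] [-1.98800264 -0.14095087 -1.3938531 ] 0.0536733249904641 9.999863170087337
side mean y 0.0108 slope deg 23.0 face z at x=0 0.1627 minz pts [[-0.106, 0.115], [-0.103, 0.117], [-0.105, 0.117]] 402
scene mean y -0.0067 slope deg 22.4 face z at x=0 0.1648 minz pts [[-0.15, 0.096], [-0.158, 0.097], [-0.157, 0.098]] 548
452 (array([0.7606, 0.0307]), array([0.0969, 0.0433]), 3.1, 452)
```

Call:
apply_moves --targets '[{"dp": [0,0,-0.008],"yaw": 0},{"dp": [0,0,-0.015],"yaw": 0},{"dp": [0.001,0,-0.021],"yaw": 0},{"dp": [0.001,0,-0.026],"yaw": 0},{"dp": [0.001,0,-0.028],"yaw": 0},{"dp": [0.001,0,-0.028],"yaw": 0},{"dp": [0.001,0,-0.028],"yaw": 0}]'

```text
time_s: 48.43
tcp_pos: [0.4381, 0.0065, 0.0642]
eef_rot: [-180.0, -0.0, 4.8]
contact_force: [-0.1, -0.2, 0.4]
gripper_width: 0.0536
gripper_force: 10.0
```

Call:
apply_moves --grip -1 --targets '[{"dp": [0,0,0],"yaw": 0},{"dp": [0,0,0],"yaw": 0},{"dp": [0,0,0],"yaw": 0},{"dp": [0,0,0],"yaw": 0},{"dp": [0,0,0.02],"yaw": 0},{"dp": [0,0,0.06],"yaw": 0},{"dp": [0,0,0.1],"yaw": 0},{"dp": [0,0,0.14],"yaw": 0},{"dp": [0,0,0.175],"yaw": 0},{"dp": [0,0,0.2],"yaw": 0},{"dp": [0,0,0.2],"yaw": 0}]'

```text
time_s: 49.35
tcp_pos: [0.4399, 0.0069, 0.2702]
eef_rot: [-179.9, -0.5, 4.8]
contact_force: [1.3, 0.2, -0.6]
gripper_width: 0.0881
gripper_force: 0.0
```

Run:
```python
from tb import *
s=get_state(); print(s["time_s"],s["tcp_pos"],s["contact_force"],s["gripper_width"],s["gripper_force"])
face("side"); i=face("scene"); save("r5",i)
```

```text
49.35 [0.43994008 0.00687588 0.27015311] [ 1.34387176  0.19760164 -0.570141  ] 0.0880935665382346 0.0
side mean y 0.011 slope deg 30.7 face z at x=0 0.1674 minz pts [[-0.204, 0.043], [-0.203, 0.044], [-0.204, 0.045]] 811
scene mean y -0.0066 slope deg 28.3 face z at x=0 0.1627 minz pts [[-0.21, 0.043], [-0.208, 0.044], [-0.207, 0.046]] 637
```

Call:
apply_moves --grip -0.58 --targets '[{"dp": [0.03,0.0025,0.01],"yaw": 0},{"dp": [0.065,0.0055,0.01],"yaw": 0},{"dp": [0.1,0.0085,0.01],"yaw": 0},{"dp": [0.135,0.0115,0],"yaw": 0},{"dp": [0.158,0.0135,0],"yaw": 0},{"dp": [0.164,0.0139,0],"yaw": 0},{"dp": [0.164,0.0139,-0.02],"yaw": 0},{"dp": [0.164,0.0139,-0.05],"yaw": 0},{"dp": [0.164,0.0139,-0.08],"yaw": 0},{"dp": [0.164,0.0139,-0.105],"yaw": 0},{"dp": [0.164,0.0139,-0.122],"yaw": 0},{"dp": [0.164,0.0139,-0.13],"yaw": 0},{"dp": [0.164,0.0139,-0.13],"yaw": 0},{"dp": [0.164,0.0139,-0.13],"yaw": 0}]'

```text
time_s: 50.62
tcp_pos: [0.6014, 0.0202, 0.1344]
eef_rot: [180.0, 0.0, 4.8]
contact_force: [0.7, 0.4, 0.2]
gripper_width: 0.0695
gripper_force: 0.0
```

Call:
apply_moves --grip 1 --squeeze 12 --targets '[{"dp": [0,0,0],"yaw": 0},{"dp": [0,0,0],"yaw": 0},{"dp": [0,0,0],"yaw": 0},{"dp": [0,0,0],"yaw": 0},{"dp": [0,0,0],"yaw": 0},{"dp": [0,0,0],"yaw": 0},{"dp": [0,0,0],"yaw": 0},{"dp": [0,0,0],"yaw": 0}]'

```text
time_s: 51.28
tcp_pos: [0.602, 0.0204, 0.1355]
eef_rot: [-180.0, -0.1, 4.8]
contact_force: [-1.8, 1.4, 6.2]
gripper_width: 0.0539
gripper_force: 12.0
```

Call:
apply_moves --targets '[{"dp": [0.01,0.0008,0.014],"yaw": 0},{"dp": [0.018,0.0015,0.03],"yaw": 0},{"dp": [0.025,0.002,0.05],"yaw": 0},{"dp": [0.027,0.0022,0.062],"yaw": 0},{"dp": [0.026,0.0022,0.072],"yaw": 0},{"dp": [0.02,0.0017,0.086],"yaw": 0},{"dp": [0.008,0.0006,0.098],"yaw": 0},{"dp": [-0.008,-0.0006,0.106],"yaw": 0},{"dp": [-0.026,-0.0022,0.11],"yaw": 0},{"dp": [-0.045,-0.0038,0.112],"yaw": 0},{"dp": [-0.065,-0.0055,0.115],"yaw": 0},{"dp": [-0.086,-0.0072,0.12],"yaw": 0},{"dp": [-0.086,-0.0072,0.15],"yaw": 0},{"dp": [-0.086,-0.0072,0.18],"yaw": 0},{"dp": [-0.086,-0.0072,0.205],"yaw": 0},{"dp": [-0.086,-0.0072,0.225],"yaw": 0},{"dp": [-0.086,-0.0072,0.23],"yaw": 0},{"dp": [-0.086,-0.0072,0.23],"yaw": 0}]'

```text
time_s: 52.78
tcp_pos: [0.5155, 0.0132, 0.3652]
eef_rot: [-179.9, -0.1, 4.8]
contact_force: [0.4, 0.6, -2.8]
gripper_width: 0.0544
gripper_force: 12.0
```

```bash
cat >> tb.py <<'E'
def up(cam,near):
    i,P,q=tube(cam,near,.15)
    print(cam,len(q),q[:,2].min().round(3),q[:,2].max().round(3))
    zs=np.arange(q[:,2].min()+.02,q[:,2].min()+.2,.03); R=[]
    for z in zs:
        m=np.abs(q[:,2]-z)<.012
        if m.sum()>10: R.append(np.r_[z,np.percentile(q[m,0],[3,97]),np.percentile(q[m,1],[3,97])])
    R=np.array(R); print("edges",R[0].round(3),R[-1].round(3),"tilt deg",[round(float(np.degrees(np.polyfit(R[:,0],R[:,k],1)[0])),1) for k in(1,2,3,4)]); return i
E
python3 - <<'E'
from tb import *
s=get_state(); print(s["time_s"],s["tcp_pos"],s["contact_force"],s["gripper_width"],s["gripper_force"])
up("side",(.516,.013)); save("u1",up("scene",(.516,.013)))
E
```

```text
52.7833 [0.51551479 0.01318532 0.36524772] [ 0.42642721  0.62717616 -2.79374539] 0.05440172779781571 12.000103890895844
side 1997 0.148 0.431
edges [ 0.168  0.395  0.448 -0.017  0.037] [ 0.348  0.472  0.503 -0.012  0.041] tilt deg [25.2, 20.6, 1.6, 1.7]
scene 927 0.148 0.424
edges [ 0.168  0.401  0.457 -0.023  0.022] [ 0.348  0.495  0.54  -0.016  0.039] tilt deg [31.7, 26.2, 2.6, 5.5]
```

Call:
apply_moves --targets '[{"dp": [0.002,0.03,0.01],"yaw": 0},{"dp": [0.005,0.065,0.02],"yaw": 0},{"dp": [0.008,0.1,0.02],"yaw": 0},{"dp": [0.012,0.135,0.02],"yaw": 0},{"dp": [0.015,0.17,0.02],"yaw": 0},{"dp": [0.018,0.205,0.02],"yaw": 0},{"dp": [0.021,0.24,0.02],"yaw": 0},{"dp": [0.024,0.275,0.02],"yaw": 0},{"dp": [0.027,0.31,0.02],"yaw": 0},{"dp": [0.03,0.34,0.02],"yaw": 0},{"dp": [0.032,0.36,0.01],"yaw": 0},{"dp": [0.032,0.368,-0.02],"yaw": 0},{"dp": [0.032,0.368,-0.05],"yaw": 0},{"dp": [0.032,0.368,-0.08],"yaw": 0},{"dp": [0.032,0.368,-0.1],"yaw": 0},{"dp": [0.032,0.368,-0.105],"yaw": 0},{"dp": [0.032,0.368,-0.105],"yaw": 0}]'

```text
time_s: 54.3
tcp_pos: [0.5465, 0.3798, 0.2559]
eef_rot: [179.8, 0.3, 4.8]
contact_force: [-0.1, 0.5, -2.5]
gripper_width: 0.0541
gripper_force: 12.0
```

Call:
apply_moves --squeeze 5 --targets '[{"dp": [0,0,0],"yaw": 0},{"dp": [0,0,0],"yaw": 0},{"dp": [0,0,0],"yaw": 0},{"dp": [0,0,0],"yaw": 0},{"dp": [0,0,0],"yaw": 0},{"dp": [0,0,0],"yaw": 0}]'

```text
time_s: 54.8
tcp_pos: [0.5476, 0.3811, 0.26]
eef_rot: [-180.0, -0.0, 4.8]
contact_force: [-0.6, 0.3, -2.9]
gripper_width: 0.0539
gripper_force: 5.0
```

Run:
```python
from tb import *
s=get_state(); print(s["time_s"],s["tcp_pos"],s["contact_force"],s["gripper_width"],s["gripper_force"])
up("side",(.5,.382)); save("u2",up("scene",(.5,.382)))
```

```text
54.8 [0.54758837 0.38113881 0.25998042] [-0.5515357   0.33165827 -2.89199619] 0.05385957169135361 4.999996796250343
side 467 0.025 0.132
edges [0.045 0.51  0.554 0.356 0.41 ] [0.105 0.512 0.524 0.355 0.407] tilt deg [2.5, -28.5, -0.5, -2.8]
scene 1410 0.024 0.325
edges [0.044 0.518 0.568 0.35  0.404] [0.224 0.526 0.575 0.351 0.409] tilt deg [2.6, 2.4, 0.2, 1.1]
```

Call:
apply_moves --targets '[{"dp": [-0.003,0,0],"yaw": 0},{"dp": [-0.01,0,0],"yaw": 0},{"dp": [-0.02,0,0],"yaw": 0},{"dp": [-0.03,0,0],"yaw": 0},{"dp": [-0.04,0,0],"yaw": 0},{"dp": [-0.05,0,0],"yaw": 0},{"dp": [-0.06,0,0],"yaw": 0},{"dp": [-0.07,0,0],"yaw": 0},{"dp": [-0.078,0,0],"yaw": 0},{"dp": [-0.083,0.001,0],"yaw": 0},{"dp": [-0.085,0.001,0],"yaw": 0},{"dp": [-0.085,0.001,0],"yaw": 0},{"dp": [-0.085,0.001,-0.005],"yaw": 0},{"dp": [-0.085,0.001,-0.01],"yaw": 0},{"dp": [-0.085,0.001,-0.013],"yaw": 0},{"dp": [-0.085,0.001,-0.013],"yaw": 0}]'

```text
time_s: 56.23
tcp_pos: [0.4624, 0.3815, 0.2448]
eef_rot: [179.9, 0.1, 4.7]
contact_force: [0.5, 0.2, -2.5]
gripper_width: 0.054
gripper_force: 5.0
```

Run:
```python
from tb import *
s=get_state(); print(s["time_s"],s["tcp_pos"],s["contact_force"],s["gripper_width"],s["gripper_force"])
up("side",(.46,.382)); save("u3",up("scene",(.46,.382)))
```

```text
56.2333 [0.46238596 0.38152207 0.24481579] [ 0.52840782  0.18798613 -2.48258878] 0.05403106986978515 4.999908953905106
side 9 0.547 0.554Traceback (most recent call last):
  File "<stdin>", line 3, in <module>
  File "tb.py", line 26, in up
    R=np.array(R); print("edges",R[0].round(3),R[-1].round(3),"tilt deg",[round(float(np.degrees(np.polyfit(R[:,0],R[:,k],1)[0])),1) for k in(1,2,3,4)]); return i
                                 ~^^^
IndexError: index 0 is out of bounds for axis 0 with size 0
```

Call:
apply_moves --targets '[{"dp": [0,0,-0.003],"yaw": 0},{"dp": [0,0,-0.006],"yaw": 0},{"dp": [0,0,-0.008],"yaw": 0},{"dp": [0,0,-0.008],"yaw": 0},{"dp": [0,0,-0.008],"yaw": 0}]'

```text
time_s: 56.7
tcp_pos: [0.4625, 0.382, 0.2382]
eef_rot: [180.0, 0.0, 4.8]
contact_force: [-0.4, -0.9, -2.2]
gripper_width: 0.054
gripper_force: 5.0
```

Run:
```python
from tb import *
s=get_state(); print(s["time_s"],s["tcp_pos"],s["contact_force"],s["gripper_width"],s["gripper_force"])
save("u3",up("scene",(.46,.382)))
```

```text
56.7 [0.4624857  0.38200045 0.23818967] [-0.37525292 -0.91815444 -2.17271192] 0.05402291401214582 5.000021830201149
scene 1339 0.012 0.301
edges [0.032 0.432 0.484 0.351 0.402] [0.212 0.459 0.491 0.353 0.406] tilt deg [6.6, 2.3, 0.5, 1.1]
```

Foot not yet down; lower further in small steps.

Call:
apply_moves --targets '[{"dp": [0,0,-0.002],"yaw": 0},{"dp": [0,0,-0.004],"yaw": 0},{"dp": [0,0,-0.005],"yaw": 0},{"dp": [0,0,-0.005],"yaw": 0},{"dp": [0,0,-0.005],"yaw": 0}]'

```text
time_s: 57.17
tcp_pos: [0.4628, 0.3823, 0.234]
eef_rot: [-180.0, -0.1, 4.8]
contact_force: [-1.1, -0.3, 5.2]
gripper_width: 0.0541
gripper_force: 5.0
```

Call:
apply_moves --targets '[{"dp": [0,0,-0.002],"yaw": 0},{"dp": [0,0,-0.003],"yaw": 0},{"dp": [0,0,-0.003],"yaw": 0},{"dp": [0,0,-0.003],"yaw": 0}]'

```text
time_s: 57.5
tcp_pos: [0.4626, 0.3823, 0.2305]
eef_rot: [-180.0, -0.0, 4.8]
contact_force: [-0.2, 0.6, 5.2]
gripper_width: 0.0536
gripper_force: 5.0
```

Call:
apply_moves --grip -1 --targets '[{"dp": [0,0,0],"yaw": 0},{"dp": [0,0,0],"yaw": 0},{"dp": [0,0,0],"yaw": 0},{"dp": [0,0,0],"yaw": 0},{"dp": [0,0,0],"yaw": 0},{"dp": [0,0,0.02],"yaw": 0},{"dp": [0,0,0.05],"yaw": 0},{"dp": [0,0,0.09],"yaw": 0},{"dp": [0,0,0.13],"yaw": 0},{"dp": [0,0,0.16],"yaw": 0},{"dp": [0,-0.03,0.17],"yaw": 0},{"dp": [0,-0.07,0.17],"yaw": 0},{"dp": [0,-0.11,0.17],"yaw": 0},{"dp": [0,-0.15,0.17],"yaw": 0},{"dp": [0,-0.19,0.17],"yaw": 0},{"dp": [0,-0.22,0.17],"yaw": 0},{"dp": [0,-0.22,0.17],"yaw": 0}]'

```text
time_s: 58.92
tcp_pos: [0.4619, 0.1578, 0.4015]
eef_rot: [-180.0, -0.1, 4.6]
contact_force: [-0.6, 0.7, 0.9]
gripper_width: 0.0878
gripper_force: 0.0
```

Run:
```python
from tb import *
s=get_state(); print(s["time_s"],s["tcp_pos"],s["contact_force"])
i=up("scene",(.46,.382)); save("end",cv2.resize(i[50:320,130:490],(800,600)))
i,P,c=cap("scene"); q=blob(P,(.46,.382),.06,.245,.275); print("mouth",rect(q),np.median(q[:,2]))
q=blob(P,(.61,.217),.06,.049,.057); print("keys",rect(q),np.median(q[:,2]))
```

```text
58.9167 [0.46187558 0.15776333 0.40151521] [-0.62558234  0.68835053  0.91646818]
scene 1778 0.012 0.268
edges [0.032 0.432 0.483 0.352 0.404] [0.212 0.43  0.484 0.352 0.407] tilt deg [-0.1, 0.4, 0.1, 1.0]
mouth (array([0.4503, 0.3798]), array([0.0579, 0.0573]), 3.7, 317) 0.25697117882520093
keys (array([0.6063, 0.2167]), array([0.1062, 0.0884]), -5.0, 486) 0.052724071431772136
```

View pics/end.png

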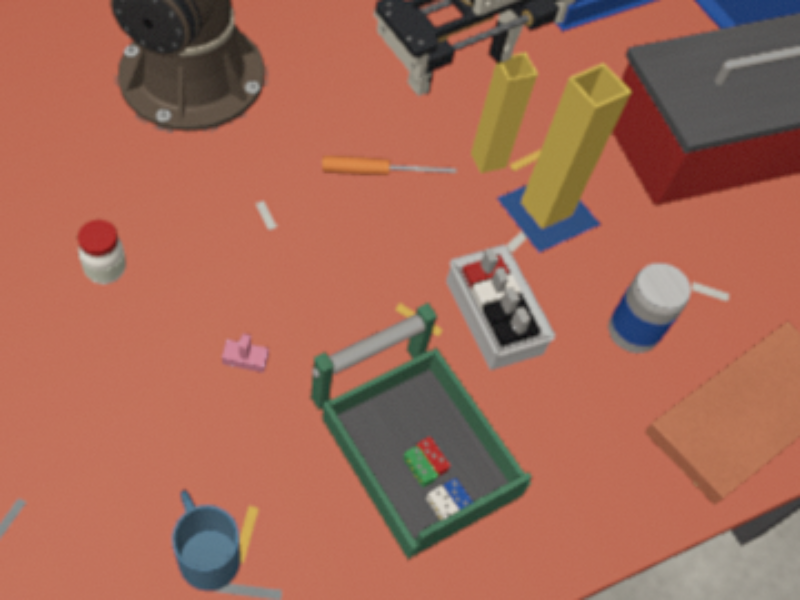

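```bash
python3 -c "
from plant import r
print(r.close_job())"
```

```text
the job is handed in; nothing more can be done
None
```

The job is handed in; the hand-in call returned no verdict. My last camera check showed all four core pieces nested flat in the pocket, all four billets in the well, and the empty tube upright within about 10 mm of the mat's centre, at 59 s of the 210 s allowed.

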